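# Pack the mini pedals into the road case

### The job

Pack every pedal that stands on the bench into the open bay of the black road case: flip the ratchet pawl over backwards onto its stop, draw the toothed packing bar right out to its stop, slide the cover clear, and stand the pedals in the bay crosswise, on their feet, one behind another along it. Then close the bar up so that plate and end wall hold the row with no real gaps, leave the pawl down on the teeth, and slide the cover fully shut over the bay. Leave the mug, the tape roll and the power supply where they are.

Things in the scene. Friction and masses are not known exactly. Their poses are not given: they have to be found in the camera images.
- case: Black road case, aluminium edges, fixed to the bench. Origin on the bench under the bay; y runs along the bay, x across it away from the robot; yawed up to 0.12 rad. Bay inside: x -53 to 53 mm, y -130 to 140 mm (end wall at +y), floor at z 6 mm. Walls 8 mm thick, 70 mm high; cover rails outside the y walls up to 79 mm. Behind the bay (x 53 to 201 mm) a closed half, 68 mm high.
- bar (a joint): Steel packing bar along the case's y: plate 100 mm wide in the bay, T-handle outside. Value in m: 0 = plate furthest in, grows as it is drawn out to -y, stop at 0.170. Saw teeth every 12.5 mm, 5 mm deep: with the pawl down it can be pushed in (the pawl clicks over the teeth) but drawn out by at most one tooth, then it locks. Slide friction about 2.5 N.
- bar_grip (a point): Centre of the T-handle's grip: wooden cylinder 22 mm thick, 64 mm long along the case's x, 90 mm above the bench, on a 14 mm wide upright. In the case frame: x 0, y = -0.280 - bar value. Its path outside the case is clear.
- plate_face (a point): Point on the plate's face that presses on the pedals, axes as the case's. In the case frame: x 0, y = 0.050 - bar value, z 0.030. The plate spans 9 to 61 mm above the bench.
- pawl (a joint): Gravity pawl, hinged along the case's x above the bar. Value in rad: 0 to 0.2 = down on the teeth (locks the bar against drawing out); grows as its free end is lifted and flipped over backwards to -y, stop at 2.0. Past about 1.25 its weight takes it on to the stop, where it stays; before that it falls down onto the teeth again.
- pawl_pin (a point): Centre of the pawl's cross pin (its grip): steel cylinder 12 mm thick, 44 mm long along the case's x, both ends free, on a 10 mm wide arm. It circles the pivot at 50 mm; at pawl value v it lies at 0.35 + v rad above the case's +y direction, seen from the pivot (pawl down: 104 mm above the bench; on its stop: 122 mm).
- pawl_pivot (a point): Pivot of the pawl, at x 0, y -0.208, z 0.087 in the case frame, between two cheeks up to 96 mm high on the guide block. The block stands outside the bay's -y wall (y -138 to -220 mm, 50 mm wide); the bar passes through it.
- cover (a joint): Sliding aluminium cover over the bay, 122 x 281 x 4 mm, its top 75 mm above the bench. Value in m: 0 = fully shut, grows as it slides along the case's +x over the rear half, stop at 0.132; the bay is fully open from 0.118 on. Friction about 1.5 N; it stays where it is left.
- cover_grip (a point): Middle of the cover's handle: black bar 12 mm thick (along the case's x), 80 mm long (along y), from 75 to 109 mm above the bench; this point at 98 mm. In the case frame: x = -0.030 + cover value, y 0.005.
- pedal1: Mini effects pedal 1 of up to 3 alike (may be absent: None). Die-cast aluminium box 94 mm long (its x axis), 48 mm wide (its y axis), 46 mm high, with a steel footswitch at -x and a black knob at +x on top (58 mm high over all). Origin at the centre of its underside, z up. About 0.28 kg. Starts on the bench in front of the case.
- pedal2: Mini effects pedal 2 of up to 3 alike (may be absent: None). Die-cast aluminium box 94 mm long (its x axis), 48 mm wide (its y axis), 46 mm high, with a steel footswitch at -x and a black knob at +x on top (58 mm high over all). Origin at the centre of its underside, z up. About 0.28 kg. Starts on the bench in front of the case.
- pedal3: Mini effects pedal 3 of up to 3 alike (may be absent: None). Die-cast aluminium box 94 mm long (its x axis), 48 mm wide (its y axis), 46 mm high, with a steel footswitch at -x and a black knob at +x on top (58 mm high over all). Origin at the centre of its underside, z up. About 0.28 kg. Starts on the bench in front of the case.
- mug: Bystander: white mug, 80 mm across, 92 mm high, origin under its centre.
- tape_roll: Bystander: roll of black tape lying flat, 108 mm across, 48 mm high, origin under its centre.
- psu: Bystander: black power supply block 110 x 55 x 34 mm, origin under its centre.
Mind the look-alikes: they are no part of the job. Leave any red look-alike of the pedal1 alone. Leave any red look-alike of the pedal2 alone.

How it is judged:
On the way, in this order (a step that is already met when the one before it is completed fails the run):
1. the pawl is flipped over backwards, clear of the teeth (value of joint pawl above 1.6 rad), for 0.2 s.
2. the packing bar is drawn right out (value of joint bar above 0.157 m), for 0.2 s.
At the end, for the whole second after the job is handed in: Every pedal stands on the bay floor (within 8 mm, tilt under 0.1 rad, across the bay within 0.12 rad) in one row at rest; no gap between end wall, pedals and plate over 14 mm; pawl down on the teeth (under 0.26 rad); cover shut to 7 mm; bystanders within 30 mm (x of pedal1 in the frame of case between -0.012 and 0.012 m and y of pedal1 in the frame of case between -0.12 and 0.122 m and z of pedal1 in the frame of case between 0 and 0.014 m and angle between each of pedal1, pedal2, pedal3's own z axis and vertical below 0.1 rad and angle between the x axis of each of pedal1, pedal2, pedal3 and the x axis of case, either way round below 0.12 rad and linear speed of each of pedal1, pedal2, pedal3 below 0.02 m/s and (distance between pedal1 and pedal2 below 0.064 m or distance between pedal1 and pedal3 below 0.064 m) and x of pedal2 in the frame of case between -0.012 and 0.012 m and y of pedal2 in the frame of case between -0.12 and 0.122 m and z of pedal2 in the frame of case between 0 and 0.014 m and (distance between pedal2 and pedal1 below 0.064 m or distance between pedal2 and pedal3 below 0.064 m) and x of pedal3 in the frame of case between -0.012 and 0.012 m and y of pedal3 in the frame of case between -0.12 and 0.122 m and z of pedal3 in the frame of case between 0 and 0.014 m and (distance between pedal3 and pedal1 below 0.064 m or distance between pedal3 and pedal2 below 0.064 m) and y of any of pedal1, pedal2, pedal3 in the frame of plate_face below 0.039 m and y of any of pedal1, pedal2, pedal3 in the frame of case above 0.101 m and distance between pedal1 and pedal2 below 0.126 m and distance between each of pedal1, pedal2 and pedal3 below 0.126 m and value of joint pawl below 0.26 rad and value of joint cover below 0.007 m); the robot touches nothing.
It fails at once if the mug is disturbed (moved over 30 mm) (distance of mug from where it was at the start of the episode above 0.03 m).
It fails at once if the tape roll is disturbed (moved over 30 mm) (distance of tape_roll from where it was at the start of the episode above 0.03 m).
It fails at once if the power supply is disturbed (moved over 30 mm) (distance of psu from where it was at the start of the episode above 0.03 m).
Of pedal1, pedal2, pedal3 only 2 to 3 are there at a start; the rules pass over those that are not, and their reading is None.
At some moment in a run one of pedal1, pedal2, pedal3 may be knocked a few centimetres aside while the robot is not near it.
Once in a run the grip may slacken for a moment while it holds something.
It also fails if it takes over 210 s, if anything falls off the work surface, if the arm or the gripper's body presses on something with over 40 N, if the wrist force passes 120 N, or if a joint passes its speed limit or range.

### The arm

A 6-joint arm with a two-finger parallel gripper is mounted at the origin on the work surface. World frame = base frame: x ahead of the robot, y to its left, z up, the work surface at z = 0. Lengths are in m, angles in rad, forces in N, time in s.
With the tool pointing down it reaches from about 0.225 to 0.875 m from the base axis. Payload 3.4 kg.
Tool frame: the origin (TCP) lies at the very end of the fingers, on their centre line; the grasp point (between the pads) lies 19 mm behind it (manip.grasp_offset is the distance from the TCP to the grasp point, in m); x points along the fingers, y is the direction in which the jaws open and shut, and the axes are right-handed (so a half turn about x gives the same grasp; the last joint's range is limited). The gripper opens to 85 mm and grips with 20 to 120 N. Pads are 22 mm wide; open, the fingers measure 114 mm over their backs; the gripper's body (76 mm by 85 mm) begins 54 mm behind the grasp point. The pads swing forward as they close: fully open they stand 13 mm farther back than shut.
Start: joints at [1.109, 0.276, 1.505, -0, 1.361, -0.121], TCP at [0.192, 0.542, 0.231] pointing down, gripper open.
Joint ranges: [-2.89, 2.89], [-0.75, 2.08], [0.22, 2.7], [-1.18, 4.32], [0.11, 2.71], [-2.7, 2.7]. Speed limits (rad/s): [2.57, 2.57, 3.14, 3.14, 3.14, 3.14].

### API

Orientations are given as a unit quaternion [w, x, y, z].
In Python, from rig import manip gives the robot as it stands.
- The arm moves only by the tool step_arm, never from a script. Its argument "increments" is a list of rows, each an object with "grip": the opening, from 0 (shut) to 1 (fully open); "delta_pos": the shift along the world's x, y, z in m, a list of three; "twist": the turn about the world's z in degrees. A call has 1 to 10 rows; each row shifts and turns the commanded pose from where the row before left it; what a row does not reach is not made up. A row lasts 1/12 s, in which the tool goes at most 41.7 mm and 7.16 degrees, less where a joint would pass 70% of its speed; a pose out of reach is approached as far as the arm can. A call with a gripper value outside its range is refused whole. The fingers move at their own pace and stop on an object; "force" is the grip in N (left out, the last holds). Time passes only in rows, so rows that do not move let the fingers close. It gives the time, the measured TCP pose, the force and the opening at its end, in the units of the state.
- manip.get_state(): the state, without advancing time (a new reading comes with each control period).
- manip.get_image(name): name is "side" or "top"; returns a dict with "img" (400x640x3 uint8, red, green, blue), "fx", "fy", "cx", "cy" (pixels), "rvec" (rotation vector, rad) and "tvec" (3), from world to camera coordinates, as OpenCV has them. Camera axes: x right, y down, z forward; pixel columns grow to the right and rows downward; lengths in m; the calibration is good to about 2 mm. A picture is of the moment at which its call begins. There is no depth.
- manip.sign_off(): hands the job in, once; it reports no verdict.
The state is a dict: "clock": time; "qpos": joint angles; "qd": joint speeds; "effort": joint torques, N m; "position": TCP position; "ee_rot": TCP orientation; "contact_force": force on the tool from outside, world axes, zero at the start; "moment": the same for the moment, N m; "width": finger opening in m.
Only numpy, scipy, OpenCV 4.12 (cv2) and the standard library are available. Lean on these libraries where they do the work, as an engineer would, in place of code of your own. Each camera call takes 0.05 s, during which the arm holds its last target. There are 200 camera calls.

## Working session

There is one attempt and no reset: what is moved stays moved. The work goes in short steps, Python scripts to look and compute and a tool call to move; the robot and the scene stay as the last step left them, time stands still between calls to the robot, and variables do not carry over. Pictures are saved under pics/ and viewed, about 12 in all and at most 16, crops included, and the job is handed in when it is done.

Besides the shell and the picture viewer there is one more tool, called after "Call:" by a JSON object that holds its "api" and its "payload", one argument or row to a line. step_arm: Moves the arm, as the interface text tells. Its arguments: {"type":"object","properties":{"increments":{"type":"array"},"force":{"type":"number"}},"required":["increments"]}

```bash
ls; mkdir -p pics; cat > h.py <<'E'
import numpy as np, cv2
from rig import manip
def shot(name,fn=None):
    d=manip.get_image(name)
    if fn: cv2.imwrite('pics/'+fn,d['img'][:,:,::-1])
    return d
def cam(d):
    K=np.array([[d['fx'],0,d['cx']],[0,d['fy'],d['cy']],[0,0,1.]]);R=cv2.Rodrigues(np.array(d['rvec'],float))[0];t=np.array(d['tvec'],float)
    return K,R,t
def unproj(d,uv,z):
    K,R,t=cam(d);C=-R.T@t
    r=R.T@np.linalg.inv(K)@np.array([uv[0],uv[1],1.]);return C+r*(z-C[2])/r[2]
def proj(d,P):
    K,R,t=cam(d);p=K@(R@np.array(P,float)+t);return p[:2]/p[2]
E
python3 - <<'E'
from h import *
for n in('top','side'):
    d=shot(n,n+'0.png');K,R,t=cam(d);print(n,-R.T@t,K[0,0],R)
print(manip.get_state())
E
```

```text
pics
top [0.47300806 0.01302337 1.55100889] 480.9879835188217 [[ 0.01026309 -0.99985644 -0.01348242]
 [-0.99708516 -0.00921336 -0.07573841]
 [ 0.07560332  0.01422043 -0.99703657]]
side [ 0.08900233 -0.7242366   1.08553927] 418.845421822387 [[ 0.82628629 -0.56317071 -0.0094713 ]
 [-0.42460688 -0.61176023 -0.66742672]
 [ 0.37008102  0.55550713 -0.74461525]]
{'clock': 0.1, 'qpos': array([ 1.10903448e+00,  2.76542917e-01,  1.50600535e+00,  3.56541303e-05,
        1.36068875e+00, -1.20978334e-01]), 'qd': array([-0.00095578, -0.00191124, -0.00284162, -0.00067785, -0.0010852 ,
       -0.00079187]), 'effort': array([ 1.12409049e-03, -4.17699265e+01, -2.46405190e+01, -9.67208257e-05,
        5.82093096e-03, -1.51531088e-05]), 'position': array([0.19195323, 0.54152261, 0.23052031]), 'ee_rot': array([ 0.69668726,  0.11935224,  0.69704488, -0.12045888]), 'contact_force': array([ 0.58472548, -0.25591104,  0.72225375]), 'moment': array([-0.03382096, -0.0238079 , -0.01183778]), 'width': 0.08528009879768077}
```

View pics/top0.png

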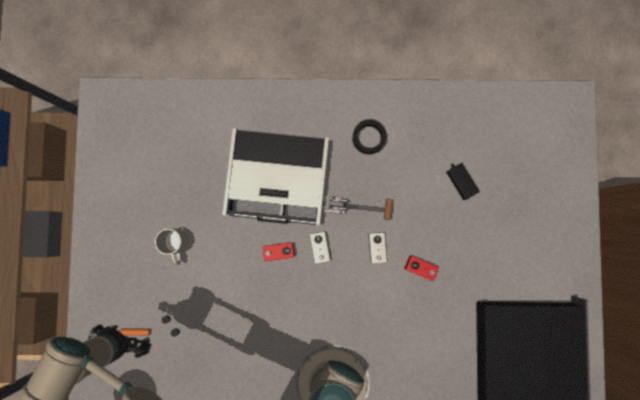

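View pics/side0.png

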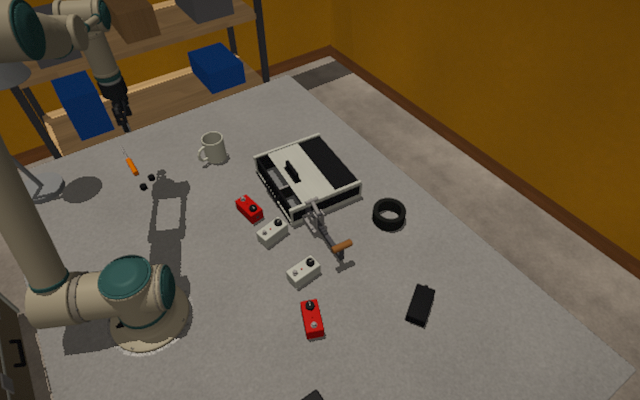

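Top view: case at (275,177), T-handle at (388,209), two white pedals at (320,248) and (377,248), two red look-alikes (279,252) and (422,268). Zooming in for measurement.

```bash
python3 - <<'E'
import cv2
a=cv2.imread('pics/top0.png')[120:285,210:450]
cv2.imwrite('pics/z1.png',cv2.resize(a,(0,0),fx=3.33,fy=3.33,interpolation=cv2.INTER_CUBIC))
b=cv2.imread('pics/side0.png')[125:345,225:425]
cv2.imwrite('pics/z2.png',cv2.resize(b,(0,0),fx=2.7,fy=2.7,interpolation=cv2.INTER_CUBIC))
E
```

```text
(no output)
```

View pics/z1.png

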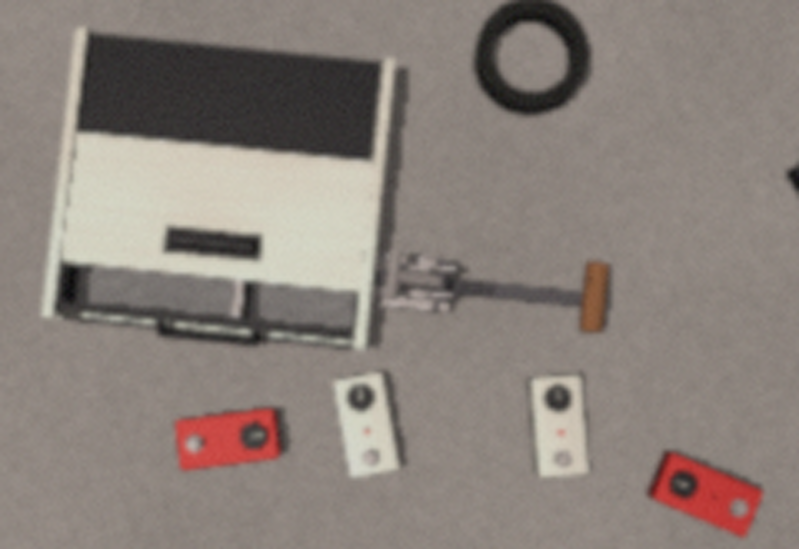

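View pics/z2.png

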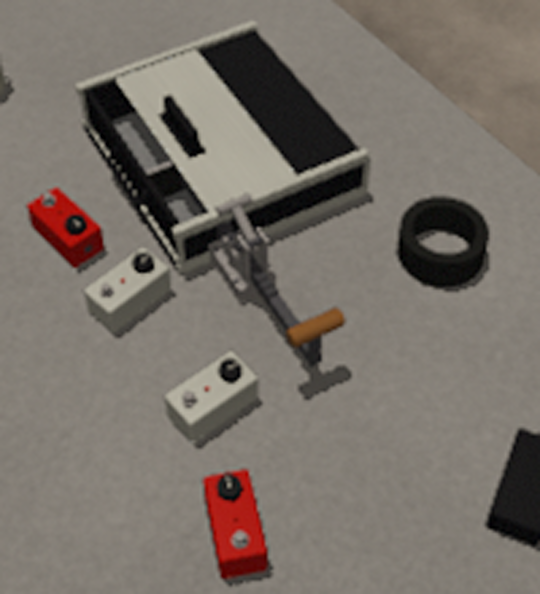

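z1: cover partly open with its handle at (213,243), T-grip (595,297), pawl pin around (455,280), bar plate at (238,298); white pedal tops centred around (367,424) and (560,425). Now fitting the case pose.

```bash
python3 - <<'E'
from h import *
from scipy.optimize import least_squares
import pickle
d=shot('top');K,R,t=cam(d)
f=lambda u:(210+(u[0]+.5)/3.33-.5,120+(u[1]+.5)/3.33-.5)
# (pixel, function(bar,cover)->case pt)
O=[((597,263),lambda b,c:(.032,-.28-b,.09)),((593,331),lambda b,c:(-.032,-.28-b,.09)),
((62,263),lambda b,c:(c-.061,.1455,.075)),((365,292),lambda b,c:(c-.061,-.1355,.075)),
((78,133),lambda b,c:(c+.061,.1455,.075)),((372,158),lambda b,c:(c+.061,-.1355,.075)),
((214,239),lambda b,c:(c-.030,.005,.109)),
((238,298),lambda b,c:(-.03,.046-b,.061))]
def T(p,q):
    c,s=np.cos(p[2]),np.sin(p[2]);return (p[0]+c*q[0]-s*q[1],p[1]+s*q[0]+c*q[1],q[2])
def r(p): return np.concatenate([proj(d,T(p,g(p[3],p[4])))-np.array(f(u)) for u,g in O])
s=least_squares(r,[.5,.1,0,.0,.05],loss='soft_l1');print(s.x.round(4),(r(s.x)*3.33).reshape(-1,2).round(1))
p=s.x
print('back',[unproj(d,f(u),.068).round(3) for u in((88,35),(380,62))], [np.round(np.array(proj(d,T(p,q)))-0,1) for q in((.201,.14,.068),(.201,-.13,.068))],[np.round(f(u),1) for u in((88,35),(380,62))])
for n,cs in {'A':((334,380),(384,373),(400,468),(351,477)),'B':((531,377),(582,376),(588,473),(539,477))}.items():
    P=np.array([unproj(d,f(u),.046) for u in cs]);c=P.mean(0)
    print(n,c.round(4),'len',np.linalg.norm(P[0]-P[3]),np.linalg.norm(P[1]-P[0]),'yaw',np.arctan2(*((P[0]+P[1]-P[2]-P[3])[1::-1])))
for u in((279,252),(422,268)):print(unproj(d,u,.046))
E
```

```text
[ 0.5707  0.1804 -0.081   0.0651  0.0487] [[ 0.4 -1.2]
 [-1.3  0.7]
 [ 0.6 -0.3]
 [-0.4 -1.9]
 [-1.6 -0.4]
 [ 4.7  1.4]
 [-1.7  1.1]
 [ 0.9  0.5]]
back [array([0.786, 0.309, 0.068]), array([0.762, 0.034, 0.068])] [array([237.9, 131.2]), array([323.7, 138.7])] [array([236.1, 130.2]), array([323.8, 138.3])]
A [0.4234 0.0432 0.046 ] len 0.09158204541019185 0.04730782650909901 yaw 0.18194234285595767
B [ 0.4241 -0.1367  0.046 ] len 0.09306800187111298 0.04765566321735632 yaw 0.07297832986137551
[0.40680481 0.17050483 0.046     ]
[ 0.36241508 -0.27332802  0.046     ]
```

```bash
cat >> h.py <<'E'
P0=np.array([.5707,.1804,-.081])
def c2w(q):
    c,s=np.cos(P0[2]),np.sin(P0[2]);return np.array([P0[0]+c*q[0]-s*q[1],P0[1]+s*q[0]+c*q[1],q[2]])
def w2c(w):
    c,s=np.cos(P0[2]),np.sin(P0[2]);a=w[0]-P0[0];b=w[1]-P0[1];return np.array([c*a+s*b,-s*a+c*b,w[2]])
def tyaw(s):
    w,x,y,z=s['ee_rot'];return np.arctan2(1-2*(x*x+z*z),2*(x*y-w*z))
def wrap(a,m=np.pi): return (a+m/2)%m-m/2
def go(q,yaw):  # target TCP in case frame, jaw-axis yaw world
    s=manip.get_state();t=c2w(q)
    print('d',(t-s['position']).round(4),'twist',round(np.degrees(wrap(yaw-tyaw(s))),1),'at',w2c(s['position']).round(4),'w',round(s['width'],4),'F',s['contact_force'].round(1),'t',round(s['clock'],1))
E
python3 - <<'E'
from h import *
d=shot('top')
for v in(0,.2):
  for x in(-.022,.022):
    u=proj(d,c2w((x,-.208+.05*np.cos(.35+v),.087+.05*np.sin(.35+v))));print(v,((u-[210,120])*3.33).round(0))
for x in(-.025,.025): 
  for y in(-.138,-.22): print('blk',x,y,((proj(d,c2w((x,y,.08)))-[210,120])*3.33).round(0))
go((0,-.161,.2),P0[2])
go((0,-.161,.094),P0[2])
E
```

```text
0 [390. 301.]
0 [394. 252.]
0.2 [395. 301.]
0.2 [399. 252.]
blk -0.025 -0.138 [365. 303.]
blk -0.025 -0.22 [454. 311.]
blk 0.025 -0.138 [370. 249.]
blk 0.025 -0.22 [458. 257.]
d [ 0.3656 -0.5217 -0.0308] twist -75.1 at [-0.4066  0.3294  0.2308] w 0.0857 F [-0.2 -0.3 -0.1] t 0.2
d [ 0.3656 -0.5217 -0.1368] twist -75.1 at [-0.4066  0.3294  0.2308] w 0.0857 F [-0.2 -0.3 -0.1] t 0.2
```

Call:
{"api": "step_arm", "payload": {
  "increments": [
    {"grip": 1, "delta_pos": [0.0183, -0.0261, 0], "twist": -3.75},
    {"grip": 1, "delta_pos": [0.0183, -0.0261, 0], "twist": -3.75},
    {"grip": 1, "delta_pos": [0.0183, -0.0261, 0], "twist": -3.75},
    {"grip": 1, "delta_pos": [0.0183, -0.0261, 0], "twist": -3.75},
    {"grip": 1, "delta_pos": [0.0183, -0.0261, 0], "twist": -3.75},
    {"grip": 1, "delta_pos": [0.0183, -0.0261, 0], "twist": -3.75},
    {"grip": 1, "delta_pos": [0.0183, -0.0261, 0], "twist": -3.75},
    {"grip": 1, "delta_pos": [0.0183, -0.0261, 0], "twist": -3.75},
    {"grip": 1, "delta_pos": [0.0183, -0.0261, 0], "twist": -3.75},
    {"grip": 1, "delta_pos": [0.0183, -0.0261, 0], "twist": -3.75}
  ]
}}

```text
clock: 1.03
position: [0.3757, 0.2795, 0.2313]
ee_rot: [0.621, 0.339, 0.621, -0.338]
contact_force: [0.1, 0.4, -0.4]
width: 0.0856
```

Call:
{"api": "step_arm", "payload": {
  "increments": [
    {"grip": 1, "delta_pos": [0.0183, -0.0261, 0], "twist": -3.75},
    {"grip": 1, "delta_pos": [0.0183, -0.0261, 0], "twist": -3.75},
    {"grip": 1, "delta_pos": [0.0183, -0.0261, 0], "twist": -3.75},
    {"grip": 1, "delta_pos": [0.0183, -0.0261, 0], "twist": -3.75},
    {"grip": 1, "delta_pos": [0.0183, -0.0261, 0], "twist": -3.75},
    {"grip": 1, "delta_pos": [0.0183, -0.0261, 0], "twist": -3.75},
    {"grip": 1, "delta_pos": [0.0183, -0.0261, 0], "twist": -3.75},
    {"grip": 1, "delta_pos": [0.0183, -0.0261, 0], "twist": -3.75},
    {"grip": 1, "delta_pos": [0.0183, -0.0261, 0], "twist": -3.75},
    {"grip": 1, "delta_pos": [0.0183, -0.0261, 0], "twist": -3.75}
  ]
}}

```text
clock: 1.87
position: [0.5588, 0.0185, 0.2312]
ee_rot: [-0.479, -0.52, -0.479, 0.52]
contact_force: [0.6, 0.8, 0.6]
width: 0.0852
```

```bash
python3 -c "
from h import *
go((0,-.161,.094),P0[2])"
```

```text
d [-0.0011  0.0014 -0.1372] twist 0.1 at [ 0.0012 -0.1623  0.2312] w 0.0852 F [0.6 0.8 0.6] t 1.9
```

Call:
{"api": "step_arm", "payload": {
  "increments": [
    {"grip": 1, "delta_pos": [-0.001, 0.0015, -0.04], "twist": 0},
    {"grip": 1, "delta_pos": [0, 0, -0.035], "twist": 0},
    {"grip": 1, "delta_pos": [0, 0, -0.03], "twist": 0},
    {"grip": 1, "delta_pos": [0, 0, -0.02], "twist": 0},
    {"grip": 1, "delta_pos": [0, 0, -0.012], "twist": 0},
    {"grip": 1, "delta_pos": [0, 0, 0], "twist": 0}
  ],
  "force": 40
}}

```text
clock: 2.37
position: [0.5546, 0.0215, 0.091]
ee_rot: [-0.478, -0.518, -0.482, 0.521]
contact_force: [-0.6, 0.4, 0.2]
width: 0.0854
```

Call:
{"api": "step_arm", "payload": {
  "increments": [
    {"grip": 0.4, "delta_pos": [0, 0, 0], "twist": 0},
    {"grip": 0.4, "delta_pos": [0, 0, 0], "twist": 0},
    {"grip": 0.4, "delta_pos": [0, 0, 0], "twist": 0},
    {"grip": 0.4, "delta_pos": [0, 0, 0], "twist": 0},
    {"grip": 0.4, "delta_pos": [0, 0, 0], "twist": 0},
    {"grip": 0.4, "delta_pos": [0, 0, 0], "twist": 0}
  ]
}}

```text
clock: 2.87
position: [0.5599, 0.0215, 0.0963]
ee_rot: [0.481, 0.521, 0.478, -0.518]
contact_force: [4.6, 1.2, 5.9]
width: 0.0427
```

```bash
python3 - <<'E'
from h import *
go((0,-.161,.094),P0[2])
a=[]
for v in np.linspace(0,1.75,8):
    a.append(c2w((0,-.208+.05*np.cos(.35+v),.05*np.sin(.35+v))))
print(np.diff(a,axis=0).round(4))
d=shot('side');cv2.imwrite('pics/p5.png',cv2.resize(d['img'][120:290,230:400,::-1],(0,0),fx=3,fy=3,interpolation=cv2.INTER_CUBIC))
E
```

```text
d [-0.0022 -0.0016 -0.0023] twist -0.1 at [ 0.0021 -0.1593  0.0963] w 0.0427 F [4.6 1.2 5.9] t 2.9
[[-0.0005 -0.0057  0.0111]
 [-0.0007 -0.0082  0.0093]
 [-0.0008 -0.0103  0.007 ]
 [-0.0009 -0.0117  0.0042]
 [-0.001  -0.0124  0.0012]
 [-0.001  -0.0123 -0.0019]
 [-0.0009 -0.0114 -0.0049]]
```

View pics/p5.png

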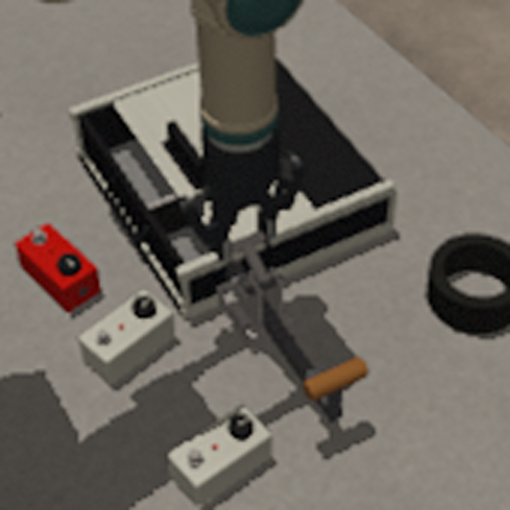

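The picture shows the fingers closed on the pawl pin at about (245,240); the width of 43 mm matches the 44 mm pin. Next, the flip.

Call:
{"api": "step_arm", "payload": {
  "increments": [
    {"grip": 0.35, "delta_pos": [-0.0005, -0.0057, 0.0111], "twist": 0},
    {"grip": 0.35, "delta_pos": [-0.0007, -0.0082, 0.0093], "twist": 0},
    {"grip": 0.35, "delta_pos": [-0.0008, -0.0103, 0.007], "twist": 0},
    {"grip": 0.35, "delta_pos": [-0.0009, -0.0117, 0.0042], "twist": 0},
    {"grip": 0.35, "delta_pos": [-0.001, -0.0124, 0.0012], "twist": 0},
    {"grip": 0.35, "delta_pos": [-0.001, -0.0123, -0.0019], "twist": 0},
    {"grip": 0.35, "delta_pos": [-0.0009, -0.0114, -0.0049], "twist": 0},
    {"grip": 0.35, "delta_pos": [0, 0, 0], "twist": 0}
  ]
}}

```text
clock: 3.58
position: [0.5532, -0.0519, 0.1213]
ee_rot: [0.481, 0.521, 0.478, -0.519]
contact_force: [3.5, -0.1, 5.7]
width: 0.0425
```

Call:
{"api": "step_arm", "payload": {
  "increments": [
    {"grip": 1, "delta_pos": [0, 0, 0], "twist": 0},
    {"grip": 1, "delta_pos": [0, 0, 0], "twist": 0},
    {"grip": 1, "delta_pos": [0, 0, 0], "twist": 0},
    {"grip": 1, "delta_pos": [0, 0, 0], "twist": 0},
    {"grip": 1, "delta_pos": [0, 0, 0.03], "twist": 0},
    {"grip": 1, "delta_pos": [0, 0, 0.04], "twist": 0}
  ]
}}

```text
clock: 4.08
position: [0.5479, -0.0495, 0.1871]
ee_rot: [-0.477, -0.517, -0.483, 0.521]
contact_force: [1.3, 0.4, 1.0]
width: 0.0851
```

```bash
python3 - <<'E'
from h import *
go((0,-.345,.08),P0[2])
d=shot('side');cv2.imwrite('pics/p6.png',cv2.resize(d['img'][120:290,230:400,::-1],(0,0),fx=3,fy=3,interpolation=cv2.INTER_CUBIC))
E
```

```text
d [-0.0051 -0.1139 -0.1071] twist -0.1 at [-0.0041 -0.231   0.1871] w 0.0851 F [1.3 0.4 1. ] t 4.1
```

View pics/p6.png

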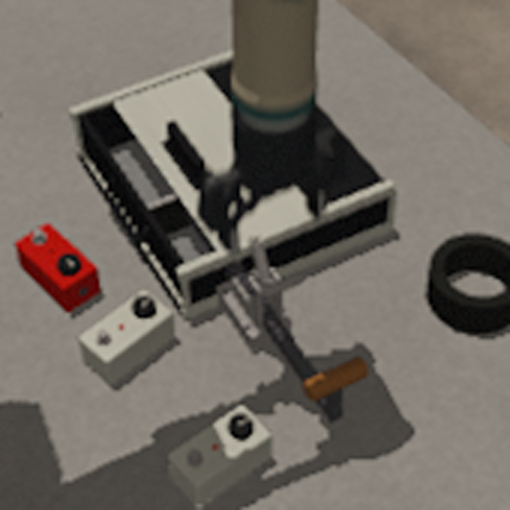

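Pawl now stands flipped back (around (262,255)). Next the bar grip.

Call:
{"api": "step_arm", "payload": {
  "increments": [
    {"grip": 1, "delta_pos": [-0.002, -0.038, 0], "twist": 0},
    {"grip": 1, "delta_pos": [-0.002, -0.038, 0], "twist": 0},
    {"grip": 1, "delta_pos": [-0.001, -0.038, 0], "twist": 0},
    {"grip": 1, "delta_pos": [0, 0, -0.03], "twist": 0},
    {"grip": 1, "delta_pos": [0, 0, -0.03], "twist": 0},
    {"grip": 1, "delta_pos": [0, 0, -0.03], "twist": 0},
    {"grip": 1, "delta_pos": [0, 0, -0.017], "twist": 0},
    {"grip": 1, "delta_pos": [0, 0, 0], "twist": 0}
  ],
  "force": 60
}}

```text
clock: 4.8
position: [0.5428, -0.163, 0.079]
ee_rot: [-0.477, -0.518, -0.483, 0.521]
contact_force: [-0.6, 0.9, 0.4]
width: 0.0856
```

Call:
{"api": "step_arm", "payload": {
  "increments": [
    {"grip": 0.6, "delta_pos": [0, 0, 0], "twist": 0},
    {"grip": 0.6, "delta_pos": [0, 0, 0], "twist": 0},
    {"grip": 0.6, "delta_pos": [0, 0, 0], "twist": 0},
    {"grip": 0.6, "delta_pos": [0, 0, 0], "twist": 0},
    {"grip": 0.6, "delta_pos": [0, 0, 0], "twist": 0}
  ]
}}

```text
clock: 5.22
position: [0.5429, -0.1639, 0.0849]
ee_rot: [-0.479, -0.517, -0.482, 0.521]
contact_force: [-7.3, 0.2, 4.2]
width: 0.0624
```

```bash
python3 -c "
from h import *
go((0,-.450,.078),P0[2])"
```

```text
d [-0.0086 -0.1042 -0.0069] twist -0.2 at [ 2.000e-04 -3.454e-01  8.490e-02] w 0.0624 F [-7.3  0.2  4.2] t 5.2
```

Call:
{"api": "step_arm", "payload": {
  "increments": [
    {"grip": 0.55, "delta_pos": [-0.0012, -0.015, 0], "twist": 0},
    {"grip": 0.55, "delta_pos": [-0.0016, -0.02, 0], "twist": 0},
    {"grip": 0.55, "delta_pos": [-0.0016, -0.02, 0], "twist": 0},
    {"grip": 0.55, "delta_pos": [-0.0016, -0.02, 0], "twist": 0},
    {"grip": 0.55, "delta_pos": [-0.0012, -0.015, 0], "twist": 0},
    {"grip": 0.55, "delta_pos": [-0.0008, -0.01, 0], "twist": 0},
    {"grip": 0.55, "delta_pos": [-0.0004, -0.005, 0], "twist": 0},
    {"grip": 0.55, "delta_pos": [0, 0, 0], "twist": 0},
    {"grip": 0.55, "delta_pos": [0, 0, 0], "twist": 0},
    {"grip": 0.55, "delta_pos": [0, 0, 0], "twist": 0}
  ]
}}

```text
clock: 6.05
position: [0.5336, -0.2655, 0.0849]
ee_rot: [-0.476, -0.519, -0.484, 0.52]
contact_force: [-9.3, 7.9, 7.8]
width: 0.0622
```

```bash
python3 -c "
from h import *
go((0,-.450,.078),P0[2])
shot('side','side7.png')"
```

```text
d [ 0.0007 -0.0026 -0.0069] twist -0.2 at [-0.0009 -0.4475  0.0849] w 0.0622 F [-9.3  7.9  7.8] t 6.0
```

View pics/side7.png

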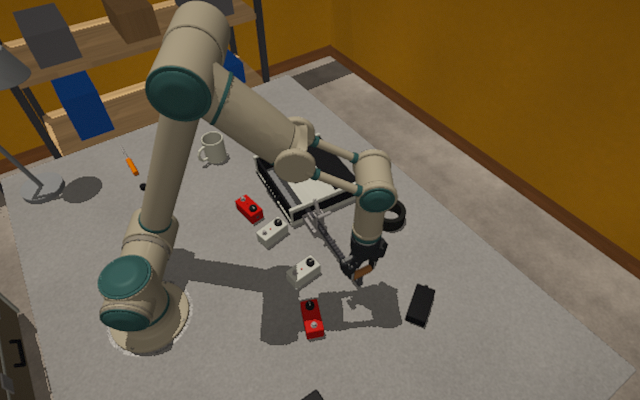

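Bar drawn out (grip at pixel (365,270), about 0.167 m). Push a little to the stop, release, rise, then on to the cover.

Call:
{"api": "step_arm", "payload": {
  "increments": [
    {"grip": 0.55, "delta_pos": [-0.0002, -0.003, 0], "twist": 0},
    {"grip": 0.55, "delta_pos": [0, 0, 0], "twist": 0},
    {"grip": 0.55, "delta_pos": [0, 0, 0], "twist": 0},
    {"grip": 1, "delta_pos": [0, 0, 0], "twist": 0},
    {"grip": 1, "delta_pos": [0, 0, 0], "twist": 0},
    {"grip": 1, "delta_pos": [0, 0, 0], "twist": 0},
    {"grip": 1, "delta_pos": [0, 0, 0.04], "twist": 0},
    {"grip": 1, "delta_pos": [0, 0, 0.04], "twist": 0},
    {"grip": 1, "delta_pos": [0, 0, 0.03], "twist": 0},
    {"grip": 1, "delta_pos": [0, 0, 0], "twist": 0}
  ]
}}

```text
clock: 6.93
position: [0.5423, -0.2757, 0.202]
ee_rot: [0.486, 0.521, 0.474, -0.518]
contact_force: [-0.1, 0.3, 0.5]
width: 0.0854
```

```bash
python3 -c "
from h import *
go((.0187,.005,.20),P0[2])"
```

```text
d [ 0.0475  0.4596 -0.002 ] twist -0.1 at [ 0.0086 -0.4569  0.202 ] w 0.0854 F [-0.1  0.3  0.5] t 6.9
```

Call:
{"api": "step_arm", "payload": {
  "increments": [
    {"grip": 1, "delta_pos": [0.004, 0.0383, 0], "twist": 0},
    {"grip": 1, "delta_pos": [0.004, 0.0383, 0], "twist": 0},
    {"grip": 1, "delta_pos": [0.004, 0.0383, 0], "twist": 0},
    {"grip": 1, "delta_pos": [0.004, 0.0383, 0], "twist": 0},
    {"grip": 1, "delta_pos": [0.004, 0.0383, 0], "twist": 0},
    {"grip": 1, "delta_pos": [0.004, 0.0383, 0], "twist": 0},
    {"grip": 1, "delta_pos": [0.004, 0.0383, 0], "twist": 0},
    {"grip": 1, "delta_pos": [0.004, 0.0383, 0], "twist": 0},
    {"grip": 1, "delta_pos": [0.004, 0.0383, 0], "twist": 0},
    {"grip": 1, "delta_pos": [0.004, 0.0383, 0], "twist": 0}
  ]
}}

```text
clock: 7.77
position: [0.5787, 0.1121, 0.194]
ee_rot: [0.48, 0.52, 0.479, -0.519]
contact_force: [0.4, -0.5, -0.1]
width: 0.0855
```

Call:
{"api": "step_arm", "payload": {
  "increments": [
    {"grip": 1, "delta_pos": [0.004, 0.0383, 0], "twist": 0},
    {"grip": 1, "delta_pos": [0.0035, 0.0383, 0], "twist": 0},
    {"grip": 1, "delta_pos": [0, 0, -0.03], "twist": 0},
    {"grip": 1, "delta_pos": [0, 0, -0.03], "twist": 0},
    {"grip": 1, "delta_pos": [0, 0, -0.03], "twist": 0},
    {"grip": 1, "delta_pos": [0, 0, -0.02], "twist": 0},
    {"grip": 1, "delta_pos": [0, 0, 0], "twist": 0},
    {"grip": 1, "delta_pos": [0, 0, 0], "twist": 0}
  ],
  "force": 50
}}

```text
clock: 8.43
position: [0.5854, 0.1869, 0.0828]
ee_rot: [-0.48, -0.519, -0.48, 0.52]
contact_force: [-0.3, -0.8, 1.5]
width: 0.0855
```

```bash
python3 -c "
from h import *
go((.0187,.005,.088),P0[2])"
```

```text
d [ 0.0043 -0.0031  0.0052] twist -0.1 at [0.0141 0.0077 0.0828] w 0.0855 F [-0.3 -0.8  1.5] t 8.4
```

Call:
{"api": "step_arm", "payload": {
  "increments": [
    {"grip": 1, "delta_pos": [0.004, -0.002, 0.007], "twist": 0},
    {"grip": 1, "delta_pos": [0, 0, 0], "twist": 0},
    {"grip": 0, "delta_pos": [0, 0, 0], "twist": 0},
    {"grip": 0, "delta_pos": [0, 0, 0], "twist": 0},
    {"grip": 0, "delta_pos": [0, 0, 0], "twist": 0},
    {"grip": 0, "delta_pos": [0, 0, 0], "twist": 0},
    {"grip": 0, "delta_pos": [0, 0, 0], "twist": 0},
    {"grip": 0, "delta_pos": [0, 0, 0], "twist": 0},
    {"grip": 0, "delta_pos": [0, 0, 0], "twist": 0}
  ]
}}

```text
clock: 9.18
position: [0.5894, 0.1851, 0.0905]
ee_rot: [0.48, 0.52, 0.48, -0.519]
contact_force: [0.1, -0.9, 0.9]
width: 0.0108
```

```bash
python3 -c "
from h import *
go((.099,.005,.09),P0[2])"
```

```text
d [ 0.0804 -0.0077 -0.0005] twist -0.1 at [0.0182 0.0062 0.0905] w 0.0108 F [ 0.1 -0.9  0.9] t 9.2
```

Gripped (11 mm ≈ 12 mm bar). Slide to +x by ~0.082 (cover ≈ 0.130).

Call:
{"api": "step_arm", "payload": {
  "increments": [
    {"grip": 0, "delta_pos": [0.01, -0.0008, 0], "twist": 0},
    {"grip": 0, "delta_pos": [0.015, -0.0012, 0], "twist": 0},
    {"grip": 0, "delta_pos": [0.015, -0.0012, 0], "twist": 0},
    {"grip": 0, "delta_pos": [0.015, -0.0012, 0], "twist": 0},
    {"grip": 0, "delta_pos": [0.015, -0.0012, 0], "twist": 0},
    {"grip": 0, "delta_pos": [0.009, -0.0008, 0], "twist": 0},
    {"grip": 0, "delta_pos": [0.003, -0.0002, 0], "twist": 0},
    {"grip": 0, "delta_pos": [0, 0, 0], "twist": 0},
    {"grip": 0, "delta_pos": [0, 0, 0], "twist": 0}
  ]
}}

```text
clock: 9.93
position: [0.6723, 0.1774, 0.0905]
ee_rot: [0.481, 0.52, 0.479, -0.519]
contact_force: [1.1, -5.3, 3.2]
width: 0.0109
```

Call:
{"api": "step_arm", "payload": {
  "increments": [
    {"grip": 1, "delta_pos": [0, 0, 0], "twist": 0},
    {"grip": 1, "delta_pos": [0, 0, 0], "twist": 0},
    {"grip": 1, "delta_pos": [0, 0, 0], "twist": 0},
    {"grip": 1, "delta_pos": [0, 0, 0], "twist": 0},
    {"grip": 1, "delta_pos": [0, 0, 0.035], "twist": 0},
    {"grip": 1, "delta_pos": [0, 0, 0.04], "twist": 0},
    {"grip": 1, "delta_pos": [0, 0, 0.04], "twist": 0},
    {"grip": 1, "delta_pos": [0, 0, 0], "twist": 0}
  ]
}}

```text
clock: 10.6
position: [0.6756, 0.1799, 0.2151]
ee_rot: [0.483, 0.524, 0.477, -0.514]
contact_force: [0.8, 0.2, 1.4]
width: 0.0855
```

```bash
python3 - <<'E'
from h import *
go((.1,.005,.09),P0[2])
d=shot('top','top8.png')
cv2.imwrite('pics/z8.png',cv2.resize(d['img'][120:285,210:450,::-1],(0,0),fx=3.33,fy=3.33,interpolation=cv2.INTER_CUBIC))
E
```

```text
d [-0.0048 -0.0026 -0.1251] twist -0.2 at [0.1046 0.008  0.2151] w 0.0855 F [0.8 0.2 1.4] t 10.6
```

View pics/z8.png

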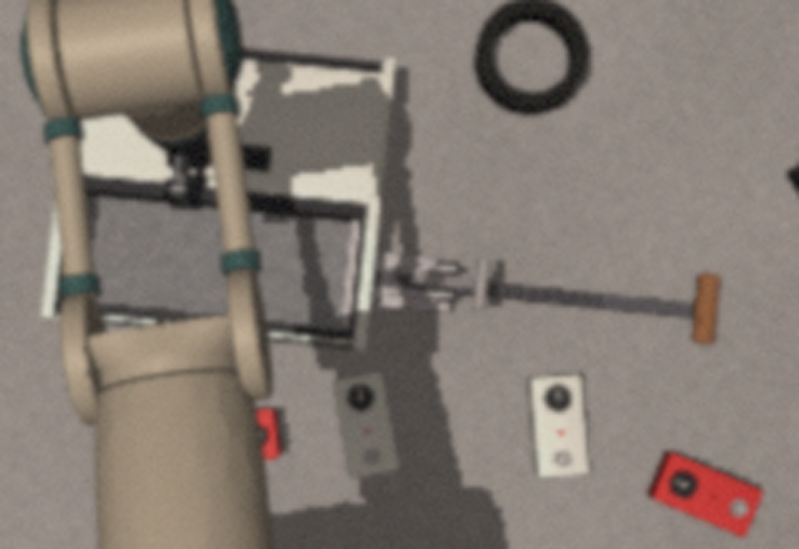

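z8: bar drawn out (grip at (706,308)), pawl pin back at (487,282), bay open; pedals unmoved. Next pedal A at (0.4234, 0.0432), yaw 0.182.

Call:
{"api": "step_arm", "payload": {
  "increments": [
    {"grip": 0.85, "delta_pos": [-0.024, -0.013, 0], "twist": -6.8},
    {"grip": 0.85, "delta_pos": [-0.024, -0.013, 0], "twist": -6.8},
    {"grip": 0.85, "delta_pos": [-0.024, -0.013, 0], "twist": -6.8},
    {"grip": 0.85, "delta_pos": [-0.024, -0.013, 0], "twist": -6.8},
    {"grip": 0.85, "delta_pos": [-0.024, -0.013, 0], "twist": -6.8},
    {"grip": 0.85, "delta_pos": [-0.024, -0.013, 0], "twist": -6.8},
    {"grip": 0.85, "delta_pos": [-0.024, -0.013, 0], "twist": -6.8},
    {"grip": 0.85, "delta_pos": [-0.024, -0.013, 0], "twist": -6.8},
    {"grip": 0.85, "delta_pos": [-0.024, -0.013, 0], "twist": -6.8},
    {"grip": 0.85, "delta_pos": [-0.024, -0.013, 0], "twist": -6.8}
  ]
}}

```text
clock: 11.48
position: [0.429, 0.0484, 0.2042]
ee_rot: [-0.105, -0.698, -0.106, 0.7]
contact_force: [-0.3, -0.7, 0.4]
width: 0.0727
```

Call:
{"api": "step_arm", "payload": {
  "increments": [
    {"grip": 0.85, "delta_pos": [-0.012, -0.007, 0], "twist": -6.8},
    {"grip": 0.85, "delta_pos": [0, 0, -0.04], "twist": 0},
    {"grip": 0.85, "delta_pos": [0, 0, -0.04], "twist": 0},
    {"grip": 0.85, "delta_pos": [0, 0, 0], "twist": 0},
    {"grip": 0.85, "delta_pos": [0, 0, 0], "twist": 0}
  ]
}}

```text
clock: 11.9
position: [0.4168, 0.0418, 0.1237]
ee_rot: [-0.065, -0.702, -0.066, 0.706]
contact_force: [0.9, -0.4, 1.1]
width: 0.0731
```

```bash
python3 -c "
from h import *
q=w2c((.4234,.0432,.016)); go(q,.182+np.pi/2)"
```

```text
d [ 0.0066  0.0014 -0.1077] twist -0.3 at [-0.1422 -0.1506  0.1237] w 0.0731 F [ 0.9 -0.4  1.1] t 11.9
```

Call:
{"api": "step_arm", "payload": {
  "increments": [
    {"grip": 0.85, "delta_pos": [0.0065, 0.0015, -0.03], "twist": 0},
    {"grip": 0.85, "delta_pos": [0, 0, -0.035], "twist": 0},
    {"grip": 0.85, "delta_pos": [0, 0, -0.028], "twist": 0},
    {"grip": 0.85, "delta_pos": [0, 0, -0.014], "twist": 0},
    {"grip": 0.85, "delta_pos": [0, 0, 0], "twist": 0},
    {"grip": 0.85, "delta_pos": [0, 0, 0], "twist": 0}
  ],
  "force": 60
}}

```text
clock: 12.4
position: [0.4274, 0.0431, 0.0192]
ee_rot: [0.066, 0.705, 0.066, -0.704]
contact_force: [0.8, -0.0, 0.6]
width: 0.0731
```

Call:
{"api": "step_arm", "payload": {
  "increments": [
    {"grip": 0.4, "delta_pos": [0, 0, 0], "twist": 0},
    {"grip": 0.4, "delta_pos": [0, 0, 0], "twist": 0},
    {"grip": 0.4, "delta_pos": [0, 0, 0], "twist": 0},
    {"grip": 0.4, "delta_pos": [0, 0, 0], "twist": 0},
    {"grip": 0.4, "delta_pos": [0, 0, 0], "twist": 0},
    {"grip": 0.4, "delta_pos": [0, 0, 0], "twist": 0}
  ]
}}

```text
clock: 12.9
position: [0.4278, 0.0432, 0.0204]
ee_rot: [0.066, 0.706, 0.066, -0.702]
contact_force: [0.9, 1.6, 4.8]
width: 0.0473
```

```bash
python3 -c "
from h import *
q=w2c((.4234,.0432,.016)); go(q,.182+np.pi/2);go((0,.085,.16),P0[2]+np.pi/2)"
```

```text
d [-0.0044 -0.     -0.0044] twist -0.2 at [-0.1313 -0.1483  0.0204] w 0.0473 F [0.9 1.6 4.8] t 12.9
d [0.1498 0.2219 0.1396] twist -15.3 at [-0.1313 -0.1483  0.0204] w 0.0473 F [0.9 1.6 4.8] t 12.9
```

Call:
{"api": "step_arm", "payload": {
  "increments": [
    {"grip": 0.4, "delta_pos": [0, 0, 0.02], "twist": 0},
    {"grip": 0.4, "delta_pos": [0, 0, 0.03], "twist": 0},
    {"grip": 0.4, "delta_pos": [0, 0, 0.035], "twist": 0},
    {"grip": 0.4, "delta_pos": [0, 0, 0.035], "twist": 0},
    {"grip": 0.4, "delta_pos": [0.014, 0.02, 0.01], "twist": -1.7},
    {"grip": 0.4, "delta_pos": [0.014, 0.02, 0.01], "twist": -1.7},
    {"grip": 0.4, "delta_pos": [0.014, 0.0202, 0], "twist": -1.7},
    {"grip": 0.4, "delta_pos": [0.014, 0.0202, 0], "twist": -1.7},
    {"grip": 0.4, "delta_pos": [0.014, 0.0202, 0], "twist": -1.7},
    {"grip": 0.4, "delta_pos": [0.014, 0.0202, 0], "twist": -1.7}
  ]
}}

```text
clock: 13.73
position: [0.51, 0.1648, 0.1593]
ee_rot: [0.002, 0.707, 0.002, -0.707]
contact_force: [-0.4, -0.9, -3.6]
width: 0.0469
```

Call:
{"api": "step_arm", "payload": {
  "increments": [
    {"grip": 0.4, "delta_pos": [0.014, 0.0202, 0], "twist": -1.7},
    {"grip": 0.4, "delta_pos": [0.014, 0.0202, 0], "twist": -1.7},
    {"grip": 0.4, "delta_pos": [0.014, 0.0202, 0], "twist": -1.7},
    {"grip": 0.4, "delta_pos": [0.014, 0.0202, 0], "twist": 0},
    {"grip": 0.4, "delta_pos": [0.014, 0.0202, 0], "twist": 0},
    {"grip": 0.4, "delta_pos": [0, 0, 0], "twist": 0},
    {"grip": 0.4, "delta_pos": [0, 0, 0], "twist": 0}
  ]
}}

```text
clock: 14.32
position: [0.5799, 0.2656, 0.1585]
ee_rot: [-0.028, 0.707, -0.028, -0.707]
contact_force: [-1.0, -0.1, -5.0]
width: 0.0469
```

```bash
python3 - <<'E'
from h import *
go((.0044,.085,.028),P0[2]+np.pi/2)
d=shot('side');cv2.imwrite('pics/p9.png',cv2.resize(d['img'][80:290,210:410,::-1],(0,0),fx=2.7,fy=2.7,interpolation=cv2.INTER_CUBIC))
E
```

```text
d [ 0.002  -0.0009 -0.1305] twist -0.1 at [0.0023 0.0857 0.1585] w 0.0469 F [-1.  -0.1 -5. ] t 14.3
```

View pics/p9.png

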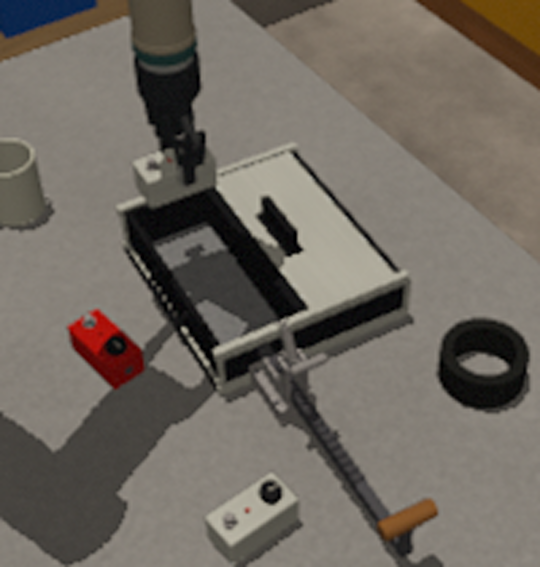

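```bash
python3 - <<'E'
from h import *
d=shot('side')
s=w2c(manip.get_state()['position'])
for off in(-.0044,-.010,0):
  for z in(.138,.184):
    print(off,z,[((proj(d,c2w((s[0]+off+a,s[1]+b,z)))-[210,80])*2.7+.85).round().tolist() for a,b in((-.047,.024),(-.047,-.024),(.047,-.024))])
E
```

```text
-0.0044 0.138 [[135.0, 191.0], [151.0, 213.0], [218.0, 188.0]]
-0.0044 0.184 [[131.0, 162.0], [147.0, 184.0], [216.0, 159.0]]
-0.01 0.138 [[131.0, 192.0], [147.0, 214.0], [214.0, 189.0]]
-0.01 0.184 [[126.0, 164.0], [143.0, 186.0], [212.0, 161.0]]
0 0.138 [[138.0, 189.0], [154.0, 212.0], [221.0, 186.0]]
0 0.184 [[134.0, 161.0], [150.0, 183.0], [219.0, 158.0]]
```

Pedal held level (bottom front corner (153,207), consistent with −4 mm offset along x). Lower it.

Call:
{"api": "step_arm", "payload": {
  "increments": [
    {"grip": 0.4, "delta_pos": [0.002, -0.001, -0.02], "twist": 0},
    {"grip": 0.4, "delta_pos": [0, 0, -0.03], "twist": 0},
    {"grip": 0.4, "delta_pos": [0, 0, -0.03], "twist": 0},
    {"grip": 0.4, "delta_pos": [0, 0, -0.03], "twist": 0},
    {"grip": 0.4, "delta_pos": [0, 0, -0.015], "twist": 0},
    {"grip": 0.4, "delta_pos": [0, 0, -0.006], "twist": 0},
    {"grip": 0.4, "delta_pos": [0, 0, 0], "twist": 0},
    {"grip": 0.4, "delta_pos": [0, 0, 0], "twist": 0}
  ]
}}

```text
clock: 15.08
position: [0.5816, 0.2631, 0.0282]
ee_rot: [-0.029, 0.707, -0.029, -0.707]
contact_force: [-1.1, -0.3, -3.7]
width: 0.0468
```

```bash
python3 -c "
from h import *
go((.0044,.085,.027),P0[2]+np.pi/2)"
```

```text
d [ 0.0004  0.0016 -0.0012] twist 0.0 at [0.0042 0.0834 0.0282] w 0.0468 F [-1.1 -0.3 -3.7] t 15.1
```

Down 2 mm more, open partly, rise, then move towards pedal B (0.4241, −0.1367).

Call:
{"api": "step_arm", "payload": {
  "increments": [
    {"grip": 0.4, "delta_pos": [0, 0, -0.0015], "twist": 0},
    {"grip": 0.7, "delta_pos": [0, 0, 0], "twist": 0},
    {"grip": 0.7, "delta_pos": [0, 0, 0], "twist": 0},
    {"grip": 0.7, "delta_pos": [0, 0, 0], "twist": 0},
    {"grip": 0.7, "delta_pos": [0, 0, 0], "twist": 0},
    {"grip": 0.7, "delta_pos": [0, 0, 0.03], "twist": 0},
    {"grip": 0.7, "delta_pos": [0, 0, 0.04], "twist": 0},
    {"grip": 0.7, "delta_pos": [0, 0, 0.04], "twist": 0},
    {"grip": 0.7, "delta_pos": [0, 0, 0.03], "twist": 0},
    {"grip": 0.85, "delta_pos": [0, 0, 0], "twist": 0}
  ]
}}

```text
clock: 15.92
position: [0.5861, 0.2653, 0.1741]
ee_rot: [-0.03, 0.711, -0.027, -0.702]
contact_force: [0.6, -0.3, 0.4]
width: 0.0705
```

Call:
{"api": "step_arm", "payload": {
  "increments": [
    {"grip": 0.85, "delta_pos": [-0.014, -0.035, 0], "twist": 0.8},
    {"grip": 0.85, "delta_pos": [-0.014, -0.035, 0], "twist": 0.8},
    {"grip": 0.85, "delta_pos": [-0.014, -0.035, 0], "twist": 0.8},
    {"grip": 0.85, "delta_pos": [-0.014, -0.035, 0], "twist": 0.8},
    {"grip": 0.85, "delta_pos": [-0.014, -0.035, 0], "twist": 0.8},
    {"grip": 0.85, "delta_pos": [-0.014, -0.035, 0], "twist": 0.8},
    {"grip": 0.85, "delta_pos": [-0.014, -0.035, 0], "twist": 0.8},
    {"grip": 0.85, "delta_pos": [-0.014, -0.035, 0], "twist": 0.8},
    {"grip": 0.85, "delta_pos": [-0.014, -0.035, 0], "twist": 0.8},
    {"grip": 0.85, "delta_pos": [-0.014, -0.035, 0], "twist": 0.8}
  ]
}}

```text
clock: 16.75
position: [0.4407, -0.0876, 0.1658]
ee_rot: [0.021, 0.707, 0.021, -0.707]
contact_force: [0.1, -0.6, -1.5]
width: 0.0726
```

```bash
python3 - <<'E'
from h import *
go(w2c((.4241,-.1367,.016)),.073+np.pi/2)
d=shot('top','top10.png')
cv2.imwrite('pics/z10.png',cv2.resize(d['img'][120:285,210:450,::-1],(0,0),fx=3.33,fy=3.33,interpolation=cv2.INTER_CUBIC))
E
```

```text
d [-0.0166 -0.0491 -0.1498] twist 0.7 at [-0.1079 -0.2776  0.1658] w 0.0726 F [ 0.1 -0.6 -1.5] t 16.8
```

View pics/z10.png

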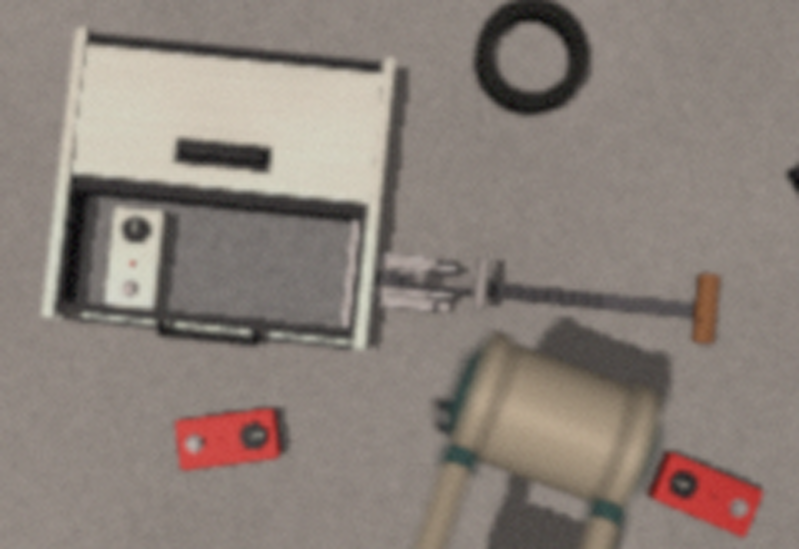

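z10: pedal A sits well in the bay at (136,258), square across it. B is hidden from above; check it in the side view.

```bash
python3 - <<'E'
from h import *
d=shot('side')
im=d['img'].copy()
for z,col in((.046,(255,0,0)),(0,(0,255,0))):
  c,s=np.cos(.073),np.sin(.073)
  pts=[proj(d,(.4241+c*a-s*b,-.1367+s*a+c*b,z)) for a,b in((-.047,-.024),(.047,-.024),(.047,.024),(-.047,.024))]
  cv2.polylines(im,[np.int32(np.round(np.array(pts)*16))],True,col,1,cv2.LINE_AA,4)
cv2.imwrite('pics/p11.png',cv2.resize(im[200:330,230:390,::-1],(0,0),fx=3.5,fy=3.5,interpolation=cv2.INTER_CUBIC))
E
```

```text
(no output)
```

View pics/p11.png

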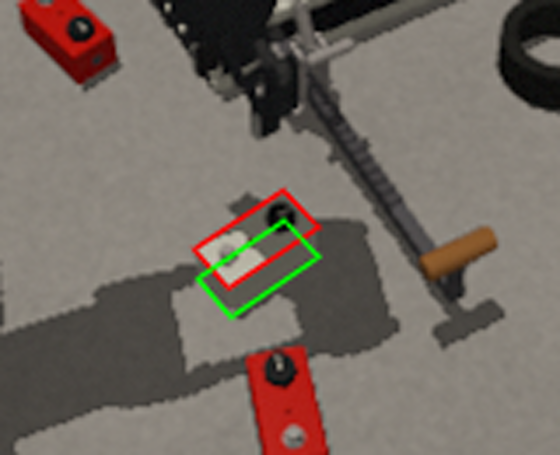

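B is unmoved (outline fits at (255,240)). Grasp it.

Call:
{"api": "step_arm", "payload": {
  "increments": [
    {"grip": 0.85, "delta_pos": [-0.0085, -0.0245, 0], "twist": 0.7},
    {"grip": 0.85, "delta_pos": [-0.0085, -0.0245, 0], "twist": 0},
    {"grip": 0.85, "delta_pos": [-0.001, 0, -0.035], "twist": 0},
    {"grip": 0.85, "delta_pos": [-0.001, 0, -0.035], "twist": 0},
    {"grip": 0.85, "delta_pos": [-0.001, 0, -0.035], "twist": 0},
    {"grip": 0.85, "delta_pos": [0, 0, -0.028], "twist": 0},
    {"grip": 0.85, "delta_pos": [0, 0, -0.013], "twist": 0},
    {"grip": 0.85, "delta_pos": [0, 0, 0], "twist": 0},
    {"grip": 0.85, "delta_pos": [0, 0, 0], "twist": 0}
  ]
}}

```text
clock: 17.6
position: [0.4217, -0.1346, 0.0194]
ee_rot: [-0.025, -0.706, -0.026, 0.707]
contact_force: [-0.2, -1.1, 0.2]
width: 0.0723
```

```bash
python3 -c "
from h import *
go(w2c((.4241,-.1367,.018)),.073+np.pi/2)"
```

```text
d [ 0.0024 -0.0021 -0.0014] twist 0.1 at [-0.123  -0.326   0.0194] w 0.0723 F [-0.2 -1.1  0.2] t 17.6
```

Call:
{"api": "step_arm", "payload": {
  "increments": [
    {"grip": 0.85, "delta_pos": [0.002, -0.002, 0], "twist": 0},
    {"grip": 0.4, "delta_pos": [0, 0, 0], "twist": 0},
    {"grip": 0.4, "delta_pos": [0, 0, 0], "twist": 0},
    {"grip": 0.4, "delta_pos": [0, 0, 0], "twist": 0},
    {"grip": 0.4, "delta_pos": [0, 0, 0], "twist": 0},
    {"grip": 0.4, "delta_pos": [0, 0, 0], "twist": 0},
    {"grip": 0.4, "delta_pos": [0, 0, 0], "twist": 0}
  ]
}}

```text
clock: 18.18
position: [0.4252, -0.1378, 0.0213]
ee_rot: [0.026, 0.708, 0.025, -0.705]
contact_force: [0.9, -0.3, 5.8]
width: 0.047
```

```bash
python3 -c "
from h import *
go(w2c((.4241,-.1367,.018)),.073+np.pi/2)
go((0,-.01,.16),P0[2]+np.pi/2)"
```

```text
d [-0.0011  0.0011 -0.0033] twist 0.1 at [-0.1193 -0.3289  0.0213] w 0.047 F [ 0.9 -0.3  5.8] t 18.2
d [0.1447 0.3082 0.1387] twist -8.7 at [-0.1193 -0.3289  0.0213] w 0.047 F [ 0.9 -0.3  5.8] t 18.2
```

Call:
{"api": "step_arm", "payload": {
  "increments": [
    {"grip": 0.4, "delta_pos": [0, 0, 0.02], "twist": 0},
    {"grip": 0.4, "delta_pos": [0, 0, 0.035], "twist": 0},
    {"grip": 0.4, "delta_pos": [0, 0, 0.035], "twist": 0},
    {"grip": 0.4, "delta_pos": [0, 0, 0.035], "twist": 0},
    {"grip": 0.4, "delta_pos": [0, 0, 0.025], "twist": 0},
    {"grip": 0.4, "delta_pos": [0.0132, 0.028, 0], "twist": -0.8},
    {"grip": 0.4, "delta_pos": [0.0132, 0.028, 0], "twist": -0.8},
    {"grip": 0.4, "delta_pos": [0.0132, 0.028, 0], "twist": -0.8},
    {"grip": 0.4, "delta_pos": [0.0132, 0.028, 0], "twist": -0.8},
    {"grip": 0.4, "delta_pos": [0.0132, 0.028, 0], "twist": -0.8}
  ]
}}

```text
clock: 19.02
position: [0.4897, 0.0041, 0.1703]
ee_rot: [0.0, 0.707, -0.0, -0.707]
contact_force: [0.4, 0.3, -2.9]
width: 0.047
```

Call:
{"api": "step_arm", "payload": {
  "increments": [
    {"grip": 0.4, "delta_pos": [0.0132, 0.028, 0], "twist": -0.8},
    {"grip": 0.4, "delta_pos": [0.0132, 0.028, 0], "twist": -0.8},
    {"grip": 0.4, "delta_pos": [0.0132, 0.028, 0], "twist": -0.8},
    {"grip": 0.4, "delta_pos": [0.0132, 0.028, 0], "twist": -0.8},
    {"grip": 0.4, "delta_pos": [0.0132, 0.028, 0], "twist": -0.8},
    {"grip": 0.4, "delta_pos": [0.0132, 0.028, 0], "twist": -0.8},
    {"grip": 0.4, "delta_pos": [0, 0, 0], "twist": 0},
    {"grip": 0.4, "delta_pos": [0, 0, 0], "twist": 0}
  ]
}}

```text
clock: 19.68
position: [0.5689, 0.1721, 0.1695]
ee_rot: [0.028, -0.706, 0.028, 0.707]
contact_force: [0.2, 0.0, -3.0]
width: 0.0469
```

```bash
python3 - <<'E'
from h import *
go((.0011,-.01,.029),P0[2]+np.pi/2)
d=shot('side');im=d['img'].copy()
s=w2c(manip.get_state()['position'])
pts=[proj(d,c2w((s[0]-.001+a,s[1]+b,s[2]-.021+z))) for a,b,z in((-.047,-.024,0),(.047,-.024,0),(.047,-.024,.046),(-.047,-.024,.046),(-.047,.024,.046),(-.047,.024,0))]
cv2.polylines(im,[np.int32(np.round(np.array(pts)*16))],True,(255,0,0),1,cv2.LINE_AA,4)
cv2.imwrite('pics/p12.png',cv2.resize(im[80:290,210:410,::-1],(0,0),fx=2.7,fy=2.7,interpolation=cv2.INTER_CUBIC))
E
```

```text
d [ 0.0021 -0.0017 -0.1405] twist -0.1 at [-0.0011 -0.0085  0.1695] w 0.0469 F [ 0.2  0.  -3. ] t 19.7
```

View pics/p12.png

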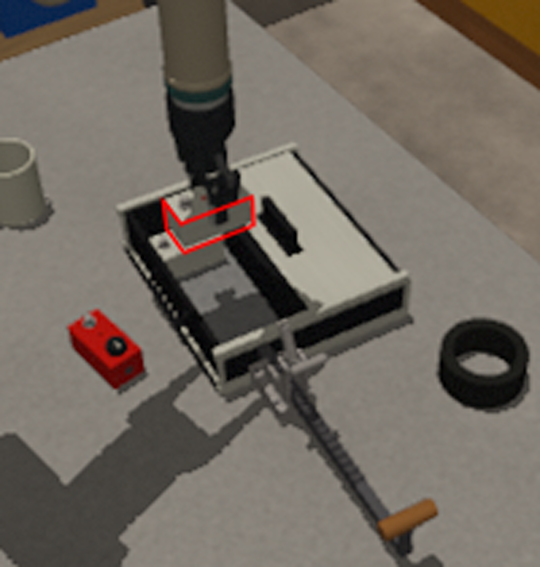

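The held pedal fits its predicted outline at (210,220). Lower and release.

Call:
{"api": "step_arm", "payload": {
  "increments": [
    {"grip": 0.4, "delta_pos": [0.002, -0.0015, -0.02], "twist": 0},
    {"grip": 0.4, "delta_pos": [0, 0, -0.03], "twist": 0},
    {"grip": 0.4, "delta_pos": [0, 0, -0.03], "twist": 0},
    {"grip": 0.4, "delta_pos": [0, 0, -0.03], "twist": 0},
    {"grip": 0.4, "delta_pos": [0, 0, -0.02], "twist": 0},
    {"grip": 0.4, "delta_pos": [0, 0, -0.009], "twist": 0},
    {"grip": 0.4, "delta_pos": [0, 0, -0.0015], "twist": 0},
    {"grip": 0.4, "delta_pos": [0, 0, 0], "twist": 0}
  ]
}}

```text
clock: 20.4
position: [0.5708, 0.1685, 0.0298]
ee_rot: [0.029, -0.706, 0.03, 0.707]
contact_force: [0.1, -0.5, -2.1]
width: 0.0469
```

Call:
{"api": "step_arm", "payload": {
  "increments": [
    {"grip": 0.4, "delta_pos": [0, 0, 0], "twist": 0},
    {"grip": 0.7, "delta_pos": [0, 0, 0], "twist": 0},
    {"grip": 0.7, "delta_pos": [0, 0, 0], "twist": 0},
    {"grip": 0.7, "delta_pos": [0, 0, 0], "twist": 0},
    {"grip": 0.7, "delta_pos": [0, 0, 0], "twist": 0},
    {"grip": 0.7, "delta_pos": [0, 0, 0.03], "twist": 0},
    {"grip": 0.7, "delta_pos": [0, 0, 0.04], "twist": 0},
    {"grip": 0.7, "delta_pos": [0, 0, 0.04], "twist": 0},
    {"grip": 0.7, "delta_pos": [0, 0, 0.04], "twist": 0},
    {"grip": 1, "delta_pos": [0, 0, 0], "twist": 0}
  ]
}}

```text
clock: 21.23
position: [0.5761, 0.1703, 0.1887]
ee_rot: [-0.03, 0.712, -0.028, -0.701]
contact_force: [1.3, 0.6, 0.6]
width: 0.0701
```

```bash
python3 -c "
from h import *
go((0,-.45,.18),P0[2]);go((0,-.45,.18),P0[2]+np.pi/2)"
```

```text
d [-0.0418 -0.4385 -0.0087] twist -89.9 at [ 0.0062 -0.0096  0.1887] w 0.0701 F [1.3 0.6 0.6] t 21.2
d [-0.0418 -0.4385 -0.0087] twist 0.1 at [ 0.0062 -0.0096  0.1887] w 0.0701 F [1.3 0.6 0.6] t 21.2
```

Call:
{"api": "step_arm", "payload": {
  "increments": [
    {"grip": 1, "delta_pos": [-0.0032, -0.0335, 0], "twist": 7},
    {"grip": 1, "delta_pos": [-0.0032, -0.0335, 0], "twist": 7},
    {"grip": 1, "delta_pos": [-0.0032, -0.0335, 0], "twist": 7},
    {"grip": 1, "delta_pos": [-0.0032, -0.0335, 0], "twist": 7},
    {"grip": 1, "delta_pos": [-0.0032, -0.0335, 0], "twist": 7},
    {"grip": 1, "delta_pos": [-0.0032, -0.0335, 0], "twist": 7},
    {"grip": 1, "delta_pos": [-0.0032, -0.0335, 0], "twist": 7},
    {"grip": 1, "delta_pos": [-0.0032, -0.0335, 0], "twist": 7},
    {"grip": 1, "delta_pos": [-0.0032, -0.0335, 0], "twist": 7},
    {"grip": 1, "delta_pos": [-0.0032, -0.0335, 0], "twist": 7}
  ]
}}

```text
clock: 22.07
position: [0.5386, -0.1673, 0.1796]
ee_rot: [0.383, 0.594, 0.383, -0.594]
contact_force: [0.4, -0.3, 0.1]
width: 0.0855
```

Call:
{"api": "step_arm", "payload": {
  "increments": [
    {"grip": 1, "delta_pos": [-0.0032, -0.0335, 0], "twist": 7},
    {"grip": 1, "delta_pos": [-0.0032, -0.0335, 0], "twist": 7},
    {"grip": 1, "delta_pos": [-0.0032, -0.0335, 0], "twist": 6.1},
    {"grip": 1, "delta_pos": [0, 0, 0], "twist": 0},
    {"grip": 1, "delta_pos": [0, 0, 0], "twist": 0}
  ],
  "force": 80
}}

```text
clock: 22.48
position: [0.5291, -0.2679, 0.1791]
ee_rot: [0.478, 0.521, 0.478, -0.521]
contact_force: [-0.1, -0.3, 0.3]
width: 0.0855
```

```bash
python3 -c "
from h import *
go((0,-.45,.08),P0[2])"
```

```text
d [ 0.0052 -0.0002 -0.0991] twist 0.2 at [-0.0052 -0.4502  0.1791] w 0.0855 F [-0.1 -0.3  0.3] t 22.5
```

Call:
{"api": "step_arm", "payload": {
  "increments": [
    {"grip": 1, "delta_pos": [0.005, 0, -0.025], "twist": 0},
    {"grip": 1, "delta_pos": [0, 0, -0.03], "twist": 0},
    {"grip": 1, "delta_pos": [0, 0, -0.03], "twist": 0},
    {"grip": 1, "delta_pos": [0, 0, -0.014], "twist": 0},
    {"grip": 1, "delta_pos": [0, 0, 0], "twist": 0},
    {"grip": 0.6, "delta_pos": [0, 0, 0], "twist": 0},
    {"grip": 0.6, "delta_pos": [0, 0, 0], "twist": 0},
    {"grip": 0.6, "delta_pos": [0, 0, 0], "twist": 0},
    {"grip": 0.6, "delta_pos": [0, 0, 0], "twist": 0},
    {"grip": 0.6, "delta_pos": [0, 0, 0], "twist": 0}
  ]
}}

```text
clock: 23.32
position: [0.5335, -0.2655, 0.0825]
ee_rot: [-0.479, -0.519, -0.48, 0.52]
contact_force: [-5.0, 2.9, 6.6]
width: 0.0619
```

```bash
python3 -c "
from h import *
go((0,-.306,.08),P0[2])"
```

```text
d [ 0.0124  0.1409 -0.0025] twist -0.0 at [-0.001  -0.4475  0.0825] w 0.0619 F [-5.   2.9  6.6] t 23.3
```

Call:
{"api": "step_arm", "payload": {
  "increments": [
    {"grip": 0.55, "delta_pos": [0.001, 0.012, 0], "twist": 0},
    {"grip": 0.55, "delta_pos": [0.001, 0.012, 0], "twist": 0},
    {"grip": 0.55, "delta_pos": [0.001, 0.012, 0], "twist": 0},
    {"grip": 0.55, "delta_pos": [0.001, 0.012, 0], "twist": 0},
    {"grip": 0.55, "delta_pos": [0.001, 0.012, 0], "twist": 0},
    {"grip": 0.55, "delta_pos": [0.001, 0.012, 0], "twist": 0},
    {"grip": 0.55, "delta_pos": [0.001, 0.012, 0], "twist": 0},
    {"grip": 0.55, "delta_pos": [0.001, 0.012, 0], "twist": 0},
    {"grip": 0.55, "delta_pos": [0.001, 0.012, 0], "twist": 0},
    {"grip": 0.55, "delta_pos": [0.001, 0.012, 0], "twist": 0}
  ]
}}

```text
clock: 24.15
position: [0.5444, -0.1476, 0.0826]
ee_rot: [-0.481, -0.519, -0.478, 0.52]
contact_force: [-3.1, -4.8, 5.2]
width: 0.0614
```

Call:
{"api": "step_arm", "payload": {
  "increments": [
    {"grip": 0.55, "delta_pos": [0.0006, 0.008, 0], "twist": 0},
    {"grip": 0.55, "delta_pos": [0.0006, 0.008, 0], "twist": 0},
    {"grip": 0.55, "delta_pos": [0.0006, 0.008, 0], "twist": 0},
    {"grip": 0.55, "delta_pos": [0.0005, 0.006, 0], "twist": 0},
    {"grip": 0.55, "delta_pos": [0, 0, 0], "twist": 0},
    {"grip": 0.55, "delta_pos": [0, 0, 0], "twist": 0}
  ]
}}

```text
clock: 24.65
position: [0.5472, -0.1167, 0.0825]
ee_rot: [0.481, 0.52, 0.479, -0.52]
contact_force: [-1.6, -1.8, 6.1]
width: 0.0617
```

```bash
python3 -c "
from h import *
go((0,-.286,.08),P0[2])"
```

```text
d [ 0.0004  0.012  -0.0025] twist -0.0 at [ 0.0006 -0.298   0.0825] w 0.0617 F [-1.6 -1.8  6.1] t 24.6
```

Call:
{"api": "step_arm", "payload": {
  "increments": [
    {"grip": 0.55, "delta_pos": [0.0005, 0.005, 0], "twist": 0},
    {"grip": 0.55, "delta_pos": [0.0004, 0.005, 0], "twist": 0},
    {"grip": 0.55, "delta_pos": [0.0001, 0.002, 0], "twist": 0},
    {"grip": 0.55, "delta_pos": [0, 0, 0], "twist": 0},
    {"grip": 0.55, "delta_pos": [0, 0, 0], "twist": 0}
  ]
}}

```text
clock: 25.07
position: [0.5482, -0.1057, 0.0825]
ee_rot: [-0.481, -0.519, -0.478, 0.52]
contact_force: [-2.2, -4.2, 6.3]
width: 0.0615
```

Call:
{"api": "step_arm", "payload": {
  "increments": [
    {"grip": 0.55, "delta_pos": [0.0001, 0.0015, 0], "twist": 0},
    {"grip": 0.55, "delta_pos": [0, 0, 0], "twist": 0},
    {"grip": 0.55, "delta_pos": [0, 0, 0], "twist": 0}
  ]
}}

```text
clock: 25.32
position: [0.5483, -0.1047, 0.0826]
ee_rot: [-0.481, -0.519, -0.478, 0.52]
contact_force: [-2.1, -4.5, 6.0]
width: 0.0615
```

Call:
{"api": "step_arm", "payload": {
  "increments": [
    {"grip": 0.55, "delta_pos": [0.0001, 0.0015, 0], "twist": 0},
    {"grip": 0.55, "delta_pos": [0, 0, 0], "twist": 0},
    {"grip": 0.55, "delta_pos": [0, 0, 0], "twist": 0}
  ]
}}

```text
clock: 25.57
position: [0.5484, -0.1033, 0.0825]
ee_rot: [-0.481, -0.519, -0.478, 0.52]
contact_force: [-1.4, -5.8, 6.7]
width: 0.0619
```

Call:
{"api": "step_arm", "payload": {
  "increments": [
    {"grip": 0.55, "delta_pos": [0.0001, 0.0015, 0], "twist": 0},
    {"grip": 0.55, "delta_pos": [0, 0, 0], "twist": 0},
    {"grip": 0.55, "delta_pos": [0, 0, 0], "twist": 0}
  ]
}}

```text
clock: 25.82
position: [0.5486, -0.1022, 0.0826]
ee_rot: [-0.481, -0.519, -0.478, 0.52]
contact_force: [-2.9, -6.3, 5.4]
width: 0.0617
```

Call:
{"api": "step_arm", "payload": {
  "increments": [
    {"grip": 0.55, "delta_pos": [0.0001, 0.0015, 0], "twist": 0},
    {"grip": 0.55, "delta_pos": [0, 0, 0], "twist": 0},
    {"grip": 0.55, "delta_pos": [0, 0, 0], "twist": 0}
  ]
}}

```text
clock: 26.07
position: [0.5485, -0.1021, 0.0826]
ee_rot: [-0.482, -0.518, -0.477, 0.521]
contact_force: [-3.0, -10.9, 6.0]
width: 0.0616
```

```bash
python3 - <<'E'
from h import *
go((0,-.286,.08),P0[2])
d=shot('top','top13.png')
cv2.imwrite('pics/z13.png',cv2.resize(d['img'][120:285,210:450,::-1],(0,0),fx=3.33,fy=3.33,interpolation=cv2.INTER_CUBIC))
E
```

```text
d [-0.001  -0.0025 -0.0026] twist -0.1 at [ 0.0008 -0.2834  0.0826] w 0.0616 F [ -3.  -10.9   6. ] t 26.1
```

View pics/z13.png

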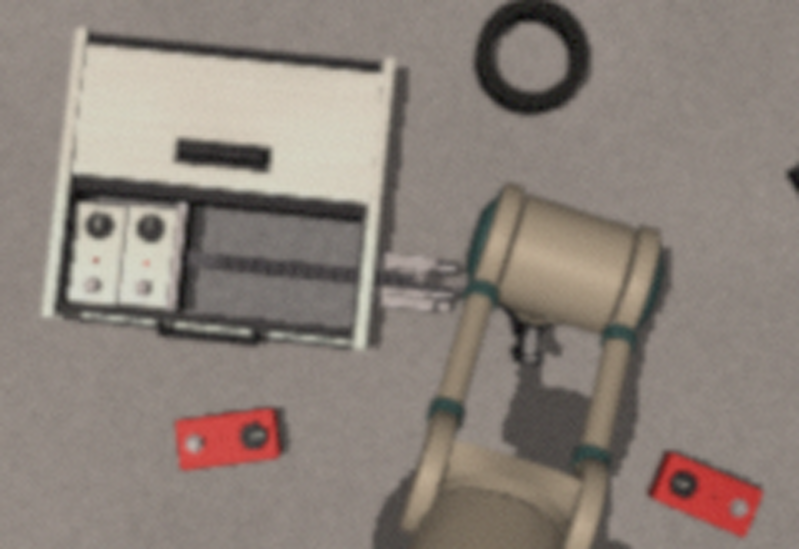

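z13: pedals tight against end wall and plate ((99,255), (150,255)); push force rose to 11 N. Release the bar, go over the pin (case y −0.243).

Call:
{"api": "step_arm", "payload": {
  "increments": [
    {"grip": 1, "delta_pos": [0, 0, 0], "twist": 0},
    {"grip": 1, "delta_pos": [0, 0, 0], "twist": 0},
    {"grip": 1, "delta_pos": [0, 0, 0], "twist": 0},
    {"grip": 1, "delta_pos": [0, 0, 0], "twist": 0},
    {"grip": 1, "delta_pos": [0, 0, 0.03], "twist": 0},
    {"grip": 1, "delta_pos": [0, 0, 0.04], "twist": 0},
    {"grip": 1, "delta_pos": [0, 0, 0.03], "twist": 0},
    {"grip": 1, "delta_pos": [0.0015, 0.02, 0], "twist": 0},
    {"grip": 1, "delta_pos": [0.0015, 0.02, 0], "twist": 0},
    {"grip": 1, "delta_pos": [0, 0, 0], "twist": 0}
  ],
  "force": 40
}}

```text
clock: 26.95
position: [0.5516, -0.055, 0.1814]
ee_rot: [0.48, 0.52, 0.48, -0.518]
contact_force: [-0.4, -0.7, 0.4]
width: 0.0852
```

```bash
python3 -c "
from h import *
go((0,-.243,.112),P0[2])"
```

```text
d [-0.0005 -0.0068 -0.0694] twist -0.1 at [-0.     -0.2362  0.1814] w 0.0852 F [-0.4 -0.7  0.4] t 26.9
```

Call:
{"api": "step_arm", "payload": {
  "increments": [
    {"grip": 1, "delta_pos": [0, -0.006, -0.025], "twist": 0},
    {"grip": 1, "delta_pos": [0, 0, -0.025], "twist": 0},
    {"grip": 1, "delta_pos": [0, 0, -0.018], "twist": 0},
    {"grip": 1, "delta_pos": [0, 0, 0], "twist": 0},
    {"grip": 0.4, "delta_pos": [0, 0, 0], "twist": 0},
    {"grip": 0.4, "delta_pos": [0, 0, 0], "twist": 0},
    {"grip": 0.4, "delta_pos": [0, 0, 0], "twist": 0},
    {"grip": 0.4, "delta_pos": [0, 0, 0], "twist": 0},
    {"grip": 0.4, "delta_pos": [0, 0, 0], "twist": 0},
    {"grip": 0.4, "delta_pos": [0, 0, 0], "twist": 0}
  ]
}}

```text
clock: 27.78
position: [0.5521, -0.0646, 0.114]
ee_rot: [0.48, 0.52, 0.478, -0.519]
contact_force: [-1.0, -0.9, 6.7]
width: 0.0425
```

```bash
python3 -c "
from h import *
go((0,-.243,.112),P0[2])
a=[c2w((0,-.208+.05*np.cos(.35+v),.05*np.sin(.35+v))) for v in np.linspace(2,.3,8)]
print(np.diff(a,axis=0).round(4))"
```

```text
d [-0.0011  0.0028 -0.002 ] twist -0.0 at [ 0.0013 -0.2457  0.114 ] w 0.0425 F [-1.  -0.9  6.7] t 27.8
[[ 0.0008  0.0096  0.0074]
 [ 0.0009  0.011   0.0049]
 [ 0.001   0.0119  0.0021]
 [ 0.001   0.012  -0.0009]
 [ 0.0009  0.0115 -0.0037]
 [ 0.0008  0.0103 -0.0064]
 [ 0.0007  0.0084 -0.0087]]
```

Pin held. Carry it back over to about 0.3 rad, then open; it drops onto the teeth.

Call:
{"api": "step_arm", "payload": {
  "increments": [
    {"grip": 0.35, "delta_pos": [0.0008, 0.0096, 0.0074], "twist": 0},
    {"grip": 0.35, "delta_pos": [0.0009, 0.011, 0.0049], "twist": 0},
    {"grip": 0.35, "delta_pos": [0.001, 0.0119, 0.0021], "twist": 0},
    {"grip": 0.35, "delta_pos": [0.001, 0.012, -0.0009], "twist": 0},
    {"grip": 0.35, "delta_pos": [0.0009, 0.0115, -0.0037], "twist": 0},
    {"grip": 0.35, "delta_pos": [0.0008, 0.0103, -0.0064], "twist": 0},
    {"grip": 0.35, "delta_pos": [0.0007, 0.0084, -0.0087], "twist": 0},
    {"grip": 0.35, "delta_pos": [0, 0, 0], "twist": 0},
    {"grip": 0.35, "delta_pos": [0, 0, 0], "twist": 0}
  ]
}}

```text
clock: 28.53
position: [0.5593, 0.0133, 0.1101]
ee_rot: [0.48, 0.522, 0.479, -0.517]
contact_force: [-1.1, 7.2, 13.6]
width: 0.0426
```

Call:
{"api": "step_arm", "payload": {
  "increments": [
    {"grip": 1, "delta_pos": [0, 0, 0], "twist": 0},
    {"grip": 1, "delta_pos": [0, 0, 0], "twist": 0},
    {"grip": 1, "delta_pos": [0, 0, 0], "twist": 0},
    {"grip": 1, "delta_pos": [0, 0, 0], "twist": 0},
    {"grip": 1, "delta_pos": [0, 0, 0], "twist": 0},
    {"grip": 1, "delta_pos": [0, 0, 0.03], "twist": 0},
    {"grip": 1, "delta_pos": [0, 0, 0.04], "twist": 0},
    {"grip": 1, "delta_pos": [0, 0, 0.02], "twist": 0},
    {"grip": 1, "delta_pos": [0, 0, 0], "twist": 0}
  ]
}}

```text
clock: 29.28
position: [0.5605, 0.01, 0.2021]
ee_rot: [0.482, 0.522, 0.477, -0.517]
contact_force: [0.8, -0.8, 1.0]
width: 0.0855
```

```bash
python3 -c "
from h import *
go((.102,.005,.088),P0[2])"
```

```text
d [ 0.1123  0.1672 -0.1141] twist 0.0 at [ 0.0036 -0.1707  0.2021] w 0.0855 F [ 0.8 -0.8  1. ] t 29.3
```

Call:
{"api": "step_arm", "payload": {
  "increments": [
    {"grip": 1, "delta_pos": [0.022, 0.033, 0], "twist": 0},
    {"grip": 1, "delta_pos": [0.022, 0.033, 0], "twist": 0},
    {"grip": 1, "delta_pos": [0.022, 0.033, 0], "twist": 0},
    {"grip": 1, "delta_pos": [0.022, 0.033, 0], "twist": 0},
    {"grip": 1, "delta_pos": [0.022, 0.033, 0], "twist": 0},
    {"grip": 1, "delta_pos": [0, 0, 0], "twist": 0},
    {"grip": 1, "delta_pos": [0, 0, 0], "twist": 0}
  ]
}}

```text
clock: 29.87
position: [0.6673, 0.1771, 0.1946]
ee_rot: [-0.48, -0.518, -0.481, 0.52]
contact_force: [0.6, 0.1, -0.1]
width: 0.0856
```

```bash
python3 - <<'E'
from h import *
go((.101,.005,.09),P0[2])
d=shot('side');im=d['img'].copy()
for v,col in((0.,(255,0,0)),(.2,(0,255,0))):
  p=[proj(d,c2w((x,-.208+.05*np.cos(.35+v),.087+.05*np.sin(.35+v)))) for x in(-.022,.022)]
  cv2.polylines(im,[np.int32(np.round(np.array(p)*16))],False,col,1,cv2.LINE_AA,4)
a=cv2.resize(np.hstack([d['img'][180:250,270:350],im[180:250,270:350]])[:,:,::-1],(0,0),fx=4.8,fy=4.8,interpolation=cv2.INTER_CUBIC)
cv2.imwrite('pics/p14.png',a)
E
```

```text
d [ 4.500e-03  1.000e-04 -1.046e-01] twist -0.2 at [0.0966 0.0045 0.1946] w 0.0856 F [ 0.6  0.1 -0.1] t 29.9
```

View pics/p14.png

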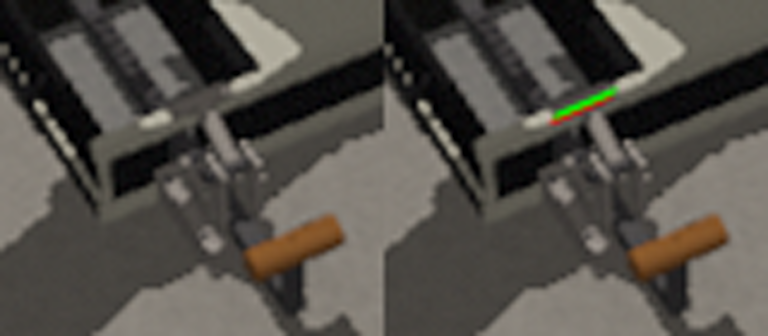

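Left panel shows the pin as a grey bar at (195,105), matching the "pawl down" overlay. Now the cover.

Call:
{"api": "step_arm", "payload": {
  "increments": [
    {"grip": 1, "delta_pos": [0.004, 0, -0.035], "twist": 0},
    {"grip": 1, "delta_pos": [0, 0, -0.035], "twist": 0},
    {"grip": 1, "delta_pos": [0, 0, -0.025], "twist": 0},
    {"grip": 1, "delta_pos": [0, 0, -0.008], "twist": 0},
    {"grip": 1, "delta_pos": [0, 0, 0], "twist": 0},
    {"grip": 0, "delta_pos": [0, 0, 0], "twist": 0},
    {"grip": 0, "delta_pos": [0, 0, 0], "twist": 0},
    {"grip": 0, "delta_pos": [0, 0, 0], "twist": 0},
    {"grip": 0, "delta_pos": [0, 0, 0], "twist": 0},
    {"grip": 0, "delta_pos": [0, 0, 0], "twist": 0}
  ],
  "force": 50
}}

```text
clock: 30.75
position: [0.6718, 0.1756, 0.0955]
ee_rot: [0.48, 0.52, 0.479, -0.519]
contact_force: [-0.2, 0.3, 0.1]
width: 0.0257
```

Call:
{"api": "step_arm", "payload": {
  "increments": [
    {"grip": 0, "delta_pos": [0, 0, 0], "twist": 0},
    {"grip": 0, "delta_pos": [0, 0, 0], "twist": 0},
    {"grip": 0, "delta_pos": [0, 0, 0], "twist": 0}
  ]
}}

```text
clock: 31.0
position: [0.6717, 0.1755, 0.0951]
ee_rot: [0.48, 0.52, 0.479, -0.519]
contact_force: [-1.3, -0.9, 5.8]
width: 0.0103
```

```bash
python3 -c "
from h import *
go((-.030,.005,.09),P0[2])"
```

```text
d [-0.1305  0.0123 -0.0051] twist 0.0 at [0.1011 0.0033 0.0951] w 0.0103 F [-1.3 -0.9  5.8] t 31.0
```

Call:
{"api": "step_arm", "payload": {
  "increments": [
    {"grip": 0, "delta_pos": [-0.01, 0.0008, 0], "twist": 0},
    {"grip": 0, "delta_pos": [-0.016, 0.0013, 0], "twist": 0},
    {"grip": 0, "delta_pos": [-0.016, 0.0013, 0], "twist": 0},
    {"grip": 0, "delta_pos": [-0.016, 0.0013, 0], "twist": 0},
    {"grip": 0, "delta_pos": [-0.016, 0.0013, 0], "twist": 0},
    {"grip": 0, "delta_pos": [-0.016, 0.0013, 0], "twist": 0},
    {"grip": 0, "delta_pos": [-0.016, 0.0013, 0], "twist": 0},
    {"grip": 0, "delta_pos": [-0.014, 0.0011, 0], "twist": 0},
    {"grip": 0, "delta_pos": [-0.008, 0.0006, 0], "twist": 0},
    {"grip": 0, "delta_pos": [0, 0, 0], "twist": 0}
  ]
}}

```text
clock: 31.83
position: [0.5452, 0.1873, 0.0951]
ee_rot: [0.481, 0.522, 0.478, -0.517]
contact_force: [5.0, 3.7, 2.4]
width: 0.0106
```

Call:
{"api": "step_arm", "payload": {
  "increments": [
    {"grip": 0, "delta_pos": [-0.002, 0.0002, 0], "twist": 0},
    {"grip": 0, "delta_pos": [0, 0, 0], "twist": 0},
    {"grip": 0, "delta_pos": [0, 0, 0], "twist": 0}
  ]
}}

```text
clock: 32.08
position: [0.5452, 0.1873, 0.0951]
ee_rot: [0.481, 0.523, 0.478, -0.517]
contact_force: [7.0, 2.7, 0.5]
width: 0.0109
```

Call:
{"api": "step_arm", "payload": {
  "increments": [
    {"grip": 0, "delta_pos": [-0.002, 0.0002, 0], "twist": 0},
    {"grip": 0, "delta_pos": [0, 0, 0], "twist": 0},
    {"grip": 0, "delta_pos": [0, 0, 0], "twist": 0}
  ]
}}

```text
clock: 32.33
position: [0.5452, 0.1873, 0.0951]
ee_rot: [0.482, 0.524, 0.477, -0.516]
contact_force: [11.0, 2.5, -2.8]
width: 0.0104
```

```bash
python3 -c "
from h import *
go((-.030,.005,.09),P0[2])"
```

```text
d [-0.004   0.0005 -0.0051] twist 0.0 at [-0.026   0.0048  0.0951] w 0.0104 F [11.   2.5 -2.8] t 32.3
```

Call:
{"api": "step_arm", "payload": {
  "increments": [
    {"grip": 1, "delta_pos": [0.004, 0, 0], "twist": 0},
    {"grip": 1, "delta_pos": [0, 0, 0], "twist": 0},
    {"grip": 1, "delta_pos": [0, 0, 0], "twist": 0},
    {"grip": 1, "delta_pos": [0, 0, 0], "twist": 0},
    {"grip": 1, "delta_pos": [0, 0, 0], "twist": 0},
    {"grip": 1, "delta_pos": [0, 0, 0.035], "twist": 0},
    {"grip": 1, "delta_pos": [0, 0, 0.04], "twist": 0},
    {"grip": 1, "delta_pos": [0, 0, 0.04], "twist": 0},
    {"grip": 1, "delta_pos": [0, 0, 0.04], "twist": 0},
    {"grip": 1, "delta_pos": [0, 0, 0], "twist": 0}
  ]
}}

```text
clock: 33.17
position: [0.547, 0.1871, 0.2578]
ee_rot: [0.482, 0.524, 0.477, -0.515]
contact_force: [1.0, 0.9, 0.3]
width: 0.0851
```

Call:
{"api": "step_arm", "payload": {
  "increments": [
    {"grip": 1, "delta_pos": [-0.027, 0.03, 0], "twist": 0},
    {"grip": 1, "delta_pos": [-0.027, 0.03, 0], "twist": 0},
    {"grip": 1, "delta_pos": [-0.027, 0.03, 0], "twist": 0},
    {"grip": 1, "delta_pos": [-0.027, 0.03, 0], "twist": 0},
    {"grip": 1, "delta_pos": [-0.027, 0.03, 0], "twist": 0},
    {"grip": 1, "delta_pos": [-0.027, 0.03, 0], "twist": 0},
    {"grip": 1, "delta_pos": [-0.027, 0.03, 0], "twist": 0},
    {"grip": 1, "delta_pos": [-0.027, 0.03, 0], "twist": 0},
    {"grip": 1, "delta_pos": [-0.027, 0.03, 0], "twist": 0}
  ]
}}

```text
clock: 33.92
position: [0.2982, 0.4569, 0.2488]
ee_rot: [-0.48, -0.52, -0.479, 0.52]
contact_force: [0.5, 0.7, -0.6]
width: 0.0854
```

```bash
python3 - <<'E'
from h import *
go((-.030,.005,.09),P0[2])
d=shot('top','top15.png');im=d['img'].copy()
for P,col in(([(-.036,.045,.109),(-.024,.045,.109),(-.024,-.035,.109),(-.036,-.035,.109)],(255,0,0)),([(-.061,.1455,.075),(.061,.1455,.075),(.061,-.1355,.075),(-.061,-.1355,.075)],(0,0,255))):
  cv2.polylines(im,[np.int32(np.round(np.array([proj(d,c2w(q)) for q in P])*16))],True,col,1,cv2.LINE_AA,4)
f=lambda a:cv2.resize(a[120:240,220:340,::-1],(0,0),fx=3.3,fy=3.3,interpolation=cv2.INTER_CUBIC)
g=cv2.resize(d['img'][185:225,310:430,::-1],(0,0),fx=6.6,fy=4.5,interpolation=cv2.INTER_CUBIC)
cv2.imwrite('pics/z15.png',np.vstack([np.hstack([f(d['img']),f(im)]),g]))
E
```

```text
d [ 0.243  -0.2691 -0.1588] twist -0.0 at [-0.2939  0.2535  0.2488] w 0.0854 F [ 0.5  0.7 -0.6] t 33.9
```

View pics/z15.png

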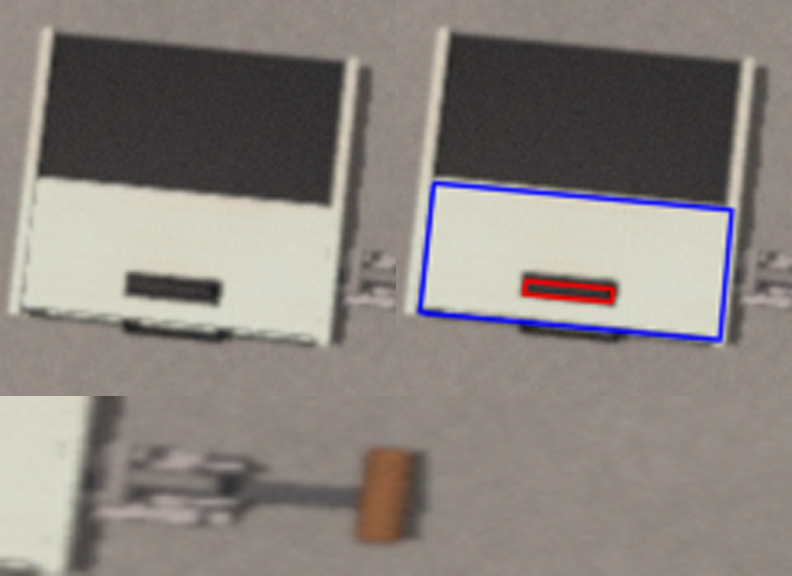

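The cover overlay sits ~1 px (3 mm) off the prediction, while the force showed a hard stop. Check numerically whether it reaches the front wall's outer edge, and that bar/bystanders are right.

```bash
python3 - <<'E'
from h import *
a=cv2.imread('pics/top10.png').astype(int).sum(2)//3;b=cv2.imread('pics/top15.png').astype(int).sum(2)//3
for c in(238,243,246,252,290,296,302,308):print(c,'wall',a[208:228,c],'\n     cov',b[208:228,c])
d=shot('top')
K,R,t=cam(d)
print('mm/px',1000*(1.551-.075)/480)
o=cv2.imread('pics/top0.png').astype(int)
n=d['img'][:,:,::-1].astype(int)
for nm,(u,v) in dict(mug=(170,241),tape=(370,137),psu=(462,181)).items():
  print(nm,np.abs(o-n)[v-25:v+25,u-25:u+25].mean().round(1))
g=n[190:230,330:420];m=(g[:,:,2]-g[:,:,0]>50);yy,xx=np.nonzero(m);u=(xx.mean()+330,yy.mean()+190);q=w2c(unproj(d,u,.095));print('grip',q.round(4),'bar',-.28-q[1])
E
```

```text
238 wall [114 113 106  82  64  90 130 122  97 118 128 131 132 135 133 133 136 136
 136 133] 
     cov [207 211 212 211 210 201 172 130 101 121 134 134 138 137 136 138 140 140
 140 140]
243 wall [207 208 195 146  90  69 109 155 128 114 129 135 137 137 136 139 139 136
 132 133] 
     cov [209 210 210 211 208 199 170 171 133 116 135 138 142 142 142 144 139 138
 139 138]
246 wall [198 203 202 177 120  72 100 147 128 101 123 132 133 135 133 131 133 133
 129 132] 
     cov [207 208 210 209 210 201 186 175 134 104 125 137 138 138 138 137 138 139
 137 138]
252 wall [203 207 206 192 142  86  69 102 141 117 109 127 133 133 135 133 132 132
 134 133] 
     cov [210 208 209 208 210 209 197 160 153 123 114 129 136 134 136 138 135 134
 136 138]
290 wall [119 115 115 113 113 115 115 107  85  61  62  81 102  84  86 114 128 135
 133 132] 
     cov [210 209 210 209 209 211 209 209 208 210 196 148 119  90  92 119 134 134
 138 138]
296 wall [116 115 116 116 110 111 110 108 103  81  64  88 124 114  95 118 131 135
 133 133] 
     cov [209 211 209 210 210 211 209 210 210 209 210 200 170 124 100 122 135 137
 139 140]
302 wall [121 119 115 116 117 115 112 114 106  85  63  64 106 161 131 107 123 130
 133 132] 
     cov [212 210 209 211 210 211 213 209 210 209 210 201 174 175 134 112 126 135
 135 137]
308 wall [111 116 118 122 117 116 112 112 116 106  83  61  72 107 130 111 113 128
 131 131] 
     cov [212 211 211 210 209 209 208 209 208 210 209 209 198 156 140 116 119 128
 137 134]
mm/px 3.075
mug 3.7
tape 3.7
psu 3.7
grip [ 0.0009 -0.2822  0.095 ] bar 0.002176345598229823
```

The TCP readings taken while clamped on the T-grip and pin (x = −1.0, 0.2, 0.8, 1.3 and 2.1 mm, rising towards +y) show my fitted yaw is about 0.011 rad off. That puts the cover's zero at −26 mm in my frame, exactly where it stopped, so it is fully shut. The pawl pin (z1 column ≈391) matches pawl value 0. Handing in.

```bash
python3 -c "
from rig import manip
print(manip.sign_off())"
```

```text
the job is handed in; nothing more can be done
None
```

I packed both white pedals that were on the bench (no third was visible) and handed the job in at about 34 s. Sign-off gives no verdict, so success rests on the checks below. I flipped the pawl back, drew the bar to its stop and opened the cover. I then stood the pedals in the bay, closed the bar, put the pawl down and slid the cover shut.

**Last checks that agreed:**
- **Row:** the picture before the cover closed shows both pedals square and tight between end wall and plate. The pushing force rose to 11 N with the bar no longer moving.
- **Pawl:** the pin's position in the last top view matches the pawl resting on the teeth.
- **Bystanders:** the image areas around the mug, tape roll and power supply are unchanged. The red look-alikes looked unmoved in the pictures and were not handled.

**Checks that disagreed:**
- **Cover:** it hit a hard stop about 4 mm short of zero by my first fit of the case position. The readings from gripping the T-handle and pin showed that fit was about 0.011 rad off in yaw. Corrected, the stop is at fully shut, and even uncorrected it is inside the 7 mm limit.
- **Bar:** its value from the last image is 2 mm, against about 6 mm expected for two pedals. I put this down to the same fit error, but did not confirm it separately.

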